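# Cure a batch of potted sensor modules in the UV box

## Robot

A 6-joint arm with a two-finger parallel gripper is mounted at the origin on the work surface. World frame = base frame: x ahead of the robot, y to its left, z up, the work surface at z = 0. Lengths are in mm, angles in rad, forces in N, time in s.
With the tool pointing down it reaches from about 275 to 750 mm from the base axis. Payload 10.2 kg.
Tool frame: the origin (TCP) lies between the finger pads; the fingertips stand 22 mm ahead of it and the grasp point (between the pads) lies 3 mm ahead of it (ctrl.nose_length is the distance from the TCP to the fingertips, in mm); y points along the fingers, z is the direction in which the jaws open and shut, and the axes are right-handed (so a half turn about y gives the same grasp; the last joint's range is limited). The gripper opens to 85 mm and grips with 20 to 120 N. Pads are 22 mm wide; open, the fingers measure 114 mm over their backs; the gripper's body (76 mm by 85 mm) begins 54 mm behind the grasp point. The pads swing forward as they close: fully open they stand 13 mm farther back than shut.
Start: joints at [1.099, 0.313, 1.498, -0, 1.331, -0.223], TCP at [129.289, 508.837, 253.294] pointing down, gripper open.
Joint ranges: [-2.94, 2.94], [-0.97, 2.17], [0.19, 2.56], [-1.23, 4.37], [0.02, 3.11], [-2.88, 2.88]. Speed limits (rad/s): [2.39, 2.39, 3.01, 3.14, 3.14, 3.14].

## Interface

Orientations are given as a unit quaternion [w, x, y, z].
In Python, from rig import ctrl, eyes, models gives the robot as it stands.
- The arm moves only by the shell command python3 -m crank 'ROWS' [FORCE]. ROWS is JSON, a list of rows, each an object with "dp": the shift along the tool's x, y, z in mm, a list of three; "roll": the turn about the tool's y in rad; "gripper": the closure in counts, from 0 (fully open) to 255 (shut). A call has 1 to 10 rows; each row is the pose to reach, as a shift and turn from the pose commanded when the call began, along the tool's axes at that moment; what a row does not reach only later rows make up. A row lasts 1/12 s, in which the tool goes at most 41.7 mm and 7.16 degrees, less where a joint would pass 70% of its speed; a pose out of reach is approached as far as the arm can. A call with a gripper value outside its range is refused whole. The fingers move at their own pace and stop on an object; FORCE is the grip in N (left out, the last holds). Time passes only in rows, so rows that repeat a pose let the fingers close. It gives the time, the measured TCP pose, the force and the opening at its end, in the units of the state.
- ctrl.sense(): the state, without advancing time (a new reading comes with each control period).
- eyes.capture(name): name is "side" or "top" or "wrist"; returns a dict with "color" (400x640x3 uint8, red, green, blue), "fx", "fy", "cx", "cy" (pixels), "distortion" ([k1, k2, p1, p2, k3] as OpenCV has them; the pictures are not rectified), "R" (3x3) and "t" (3): a world point X has camera coordinates R X + t. Camera axes: x right, y down, z forward; pixel columns grow to the right and rows downward; lengths in mm; the calibration is good to about 2 mm. A picture is of the moment at which its call begins. There is no depth.
- ctrl.finish_job(): hands the job in, once; it reports no verdict.
Trained networks look in a picture, given as the dict that the camera call returned (one of the last four; its "shot" number tells which), for a name from the list of things; names that differ only in an ending like _2 or _b are one class to them, and where a whole thing is asked for, a point or a joint stands for the part that bears it (a point fixed in the world has none). Each returns a list of dicts, best first, with "confidence" (0 to 1); they miss things now and then, are a little off and sometimes report something else, mostly with a low value. They report only what shows in the picture. A call takes as long as a camera call. They do not tell look-alikes from the thing itself.
- models.spot_in(picture, label): "extent" ([centre column, centre row, width, height] in pixels, round what is visible of it).
- models.spot_point(picture, label): "centre" ([column, row] in pixels: a listed point, or the origin of a listed thing).
The state is a dict: "time_s": time; "joints": joint angles; "dq": joint speeds; "tau": joint torques, N m; "eef_pos": TCP position; "ee_rot": TCP orientation; "force": force on the tool from outside, world axes, zero at the start; "wrist_torque": the same for the moment, N m; "grip_width": opening from 0.0 (shut) to 1.0 (fully open).
Only numpy, scipy, OpenCV 4.12 (cv2) and the standard library are available. Lean on these libraries where they do the work, as an engineer would, in place of code of your own. Each camera call takes 0.05 s, during which the arm holds its last target. There are 200 camera calls.

## Task

Cure this batch: lay every module from the red tray flat and resin side up on the bed of the UV box, tip the sprung lid over so that it snaps shut, slide the lamp fader up to the green pointer and leave it there for five seconds, then slide it fully back to off. After that tip the lid up until it springs fully open, lay all the modules flat, resin side up and side by side, in the blue tray, and tip the empty box's lid shut again. Never have the lamp on while the lid is not shut, and do not disturb the other things on the bench.

Things in the scene. Friction and masses are not known exactly. Their poses are not given: they have to be found in the camera images.
- uv_box: UV curing box, white, fixed: 132 (x) by 252 (y) mm outside, wall tops 56 mm above the bench, walls 7 mm. Origin: centre of its underside; x points from its front (tongue side) to its hinge side. Inside lies a sunk bed framed by an aluminium skirt 8 mm higher than the bed, 27 mm wide at front and back and 22 mm at the ends, which keeps modules off the walls
- bed (a point): centre of the curing box's flat bed, on its surface 12 mm above the bench; axes as the box's. The bed measures 64 (x) by 194 (y) mm: four modules fit in a row along y, their 40 mm length along x, about 50 mm apart centre to centre
- lid (a joint): angle of the box's lid, rad: 0 shut, 1.85 open on its stop (16 degrees past upright). Over-centre spring hinge: snap point at about 1.2 rad; below it the lid springs shut by itself, above it open. Lifting from shut takes about 3 N at the tongue, tipping from open about 2 N. Lid: 252 mm wide, 136 mm from hinge to free edge, 14 mm thick, white frame, amber window
- lid_tongue (a point): on the black grip tongue, 44 mm long, 30 mm wide (y), 14 mm thick (z), in the middle of the lid's free edge, in the lid's plane. The point: mid thickness and width, 26 mm past the lid's edge, 18 mm from the tongue's end. x: towards the hinge; y: hinge axis; z: out of the lid's outer face. Shut: level, 64 mm above the bench, 30 mm before the box's front. Open: it stands up on top
- lid_hinge (a point): middle of the lid's hinge axis (along the box's y), 57 mm above the bench, 66 mm behind the box's centre; axes as the box's. lid_tongue lies at (-162 cos a + 7 sin a, 0, 162 sin a + 7 cos a) mm from here, a being the lid angle
- controller: lamp power controller, grey box with black top panel, 170 (x) by 85 (y) by 50 mm high, fixed to the bench. Origin: centre of its underside. The fader's slot runs along its x in the middle of the top (y = 0), off end at x = -45 mm
- fader (a joint): fader position, m: 0 = lamp off, 0.09 = full power; grows along the controller's +x. Rubs with about 1.5 N and stays where it is left
- fader_top (a point): middle of the top of the fader's white cap, 14 (x) by 16 (y) by 23 mm high, with a red line across its middle; 74 mm above the bench, the cap's foot 24 mm lower. Axes as the controller's
- pointer (a joint): where the green preset pointer stands, on the same scale as joint fader (m); clamped, cannot be moved
- pointer_mark (a point): tip of the green preset pointer, 5 mm high, on the scale to the right (-y) of the slot, 24 mm from its middle; the fader is at the preset when the cap's red line is level with it (same x in the controller's axes). Axes as the controller's
- in_tray: red tray of uncured modules, fixed, 160 by 160 mm, floor 4 mm thick, rim 9 mm high and 4 mm thick. Origin: centre of its underside. The modules start in it, spread two by two or fewer, with at least 20 mm between them
- out_tray: blue tray for finished modules, fixed, empty at the start; same size as the red one. Origin: centre of its underside
- module1: potted sensor module: black brick 40 (x) by 28 (y) by 24 mm (z), about 50 g, amber resin with a green patch on its top face (z, face up) and four brass pins low on its +x end. Origin: centre of its underside. Two to four of the four are present; an absent one reads None
- module2: potted sensor module: black brick 40 (x) by 28 (y) by 24 mm (z), about 50 g, amber resin with a green patch on its top face (z, face up) and four brass pins low on its +x end. Origin: centre of its underside. Two to four of the four are present; an absent one reads None
- module3: potted sensor module: black brick 40 (x) by 28 (y) by 24 mm (z), about 50 g, amber resin with a green patch on its top face (z, face up) and four brass pins low on its +x end. Origin: centre of its underside. Two to four of the four are present; an absent one reads None
- module4: potted sensor module: black brick 40 (x) by 28 (y) by 24 mm (z), about 50 g, amber resin with a green patch on its top face (z, face up) and four brass pins low on its +x end. Origin: centre of its underside. Two to four of the four are present; an absent one reads None
- beaker: bystander, loose: glass beaker of swabs, 68 mm across, swabs to 130 mm; origin: centre of its underside
- dispenser: bystander, loose: square blue solvent dispenser bottle with a steel pump top, 55 by 55 by 145 mm; origin: centre of its underside
- dish: bystander, loose: steel dish 64 mm across, 30 mm high; origin: centre of its underside
- tape: bystander, loose: roll of black tape, 70 mm across, 19 mm high; origin: centre of its underside
- screwdriver: bystander, loose: red screwdriver 170 mm long, 26 mm thick, lying along its x; origin: middle of its length, on the table
- tweezers: bystander, loose: black tweezers 120 mm long, 8 mm high, lying along their x; origin: their middle, on the table
- pliers: bystander, loose: green-handled pliers 140 mm long, 10 mm high, lying along their x; origin: their middle, on the table
- chip_socket: bystander, loose: black chip socket with a chip, 45 by 45 by 14 mm; origin: centre of its underside
Things that resemble listed ones, but are neither listed nor needed, are in the scene too. What is shaped like the module1 but purple or turquoise is not meant.

How it is judged:
By the outcome, as a careful person would: the job done as asked, in the order asked, and still so for the second after the job is handed in, with the robot touching nothing.
Of module1, module2, module3, module4 only 2 to 4 are there at a start; the rules pass over those that are not, and their reading is None.
At some moment in a run one of module1, module2, module3, module4 may be knocked a few centimetres aside while the robot is not near it.
It also fails if it takes over 210 s, if anything falls off the work surface, if the arm or the gripper's body presses on something with over 40 N, if the wrist force passes 120 N, or if a joint passes its speed limit or range.

## Working session

There is one attempt and no reset: what is moved stays moved. The work goes in short steps, Python scripts to look and compute and a shell command to move; the robot and the scene stay as the last step left them, time stands still between calls to the robot, and variables do not carry over. Pictures are saved under pics/ and viewed, about 12 in all and at most 16, crops included, and the job is handed in when it is done.

```bash
ls; mkdir -p pics; cat > h.py <<'E'
import numpy as np, cv2, sys
from rig import ctrl, eyes, models
from scipy.spatial.transform import Rotation as Ro
def ray(p,uv):
    K=np.array([[p['fx'],0,p['cx']],[0,p['fy'],p['cy']],[0,0,1.]])
    n=cv2.undistortPoints(np.array([[uv]],float),K,np.array(p['distortion'],float))[0,0]
    R=np.array(p['R']);t=np.array(p['t'])
    return -R.T@t, R.T@np.array([n[0],n[1],1])
def at(p,uv,z):
    o,d=ray(p,uv); return o+d*(z-o[2])/d[2]
def proj(p,X):
    K=np.array([[p['fx'],0,p['cx']],[0,p['fy'],p['cy']],[0,0,1.]])
    return cv2.projectPoints(np.array(X,float).reshape(-1,1,3),cv2.Rodrigues(np.array(p['R'],float))[0],np.array(p['t'],float),K,np.array(p['distortion'],float))[0][:,0]
def save(p,n,crop=None,s=1):
    im=p['color'][:,:,::-1]
    if crop: im=im[crop[1]:crop[3],crop[0]:crop[2]]
    cv2.imwrite('pics/'+n,cv2.resize(im,None,fx=s,fy=s,interpolation=cv2.INTER_CUBIC))
def tool():
    s=ctrl.sense(); q=s['ee_rot']; return np.array(s['eef_pos']),Ro.from_quat([q[1],q[2],q[3],q[0]]).as_matrix()
np.set_printoptions(precision=1,suppress=True)
E
cat > a.py <<'E'
from h import *
s=ctrl.sense();print(s); P,R=tool();print(R)
pt=eyes.capture('top');ps=eyes.capture('side')
save(pt,'top0.png');save(ps,'side0.png')
for nm in ['uv_box','bed','lid_tongue','lid_hinge','controller','fader_top','pointer_mark','in_tray','out_tray','module1']:
    z=dict(bed=12,lid_hinge=57,fader_top=74,pointer_mark=50,lid_tongue=64).get(nm,0)
    for p,l in((pt,'top'),(ps,'side')):
        for d in models.spot_point(p,nm)[:6]: print(nm,l,round(d['confidence'],2),np.array(d['centre']),at(p,d['centre'],z))
E
python3 a.py
```

```text
pics
{'time_s': 0.0, 'joints': array([ 1.1,  0.3,  1.5,  0. ,  1.3, -0.2]), 'dq': array([-0., -0.,  0.,  0.,  0.,  0.]), 'tau': array([  0. , -41.2, -26. ,  -0. ,   0. ,   0. ]), 'eef_pos': array([129.2, 508.6, 252.7]), 'ee_rot': array([-0.7,  0.7, -0.1,  0.1]), 'force': array([-0.1,  0.8, -0.4]), 'wrist_torque': array([-0.,  0., -0.]), 'grip_width': 0.9974537858673348}
[[ 1.  -0.   0.2]
 [-0.2 -0.   1. ]
 [-0.  -1.  -0. ]]
uv_box top 0.8 [302.4 208.6] [577.8 100.7   0. ]
uv_box side 0.64 [319.9 193.8] [569.7 104.5   0. ]
uv_box side 0.46 [269.2 146.1] [452.7 417.1   0. ]
bed top 0.83 [299.5 213. ] [563.  109.8  12. ]
bed side 0.86 [317.  192.2] [558.3 102.7  12. ]
lid_tongue top 0.7 [294.4 151.9] [734.1 108.3  64. ]
lid_tongue side 0.64 [356.7 142.9] [761.1 273.9  64. ]
lid_hinge top 0.66 [300.7 185.7] [633.6  98.4  57. ]
lid_hinge side 0.68 [340.2 174.1] [648.9 126.1  57. ]
controller top 0.9 [376.  217.4] [ 531.8 -113.9    0. ]
controller top 0.54 [193.3 241.7] [508.2 425.5   0. ]
controller top 0.19 [206.7 250.4] [479.2 387.8   0. ]
controller side 0.67 [333.3 240.6] [ 550.5 -118
[... 415 characters left out ...]
] [ 514.8 -380.6    0. ]
out_tray side 0.62 [348.6 310. ] [ 514.9 -383.     0. ]
module1 top 0.65 [202.  265.2] [437.6 402.9   0. ]
module1 top 0.63 [208.  309.4] [311.3 390.4   0. ]
module1 top 0.6 [267.2 258.4] [439.9 214.3   0. ]
module1 top 0.55 [225.7 260.9] [443.7 334.4   0. ]
module1 top 0.54 [211.8 230.6] [536.  370.6   0. ]
module1 top 0.53 [154.5 245.5] [507.4 537.3   0. ]
module1 side 0.68 [231.8 158.2] [299.3 379.2   0. ]
module1 side 0.67 [294.1 151.6] [538.9 359.3   0. ]
module1 side 0.63 [277.5 157.3] [469.1 341.1   0. ]
module1 side 0.61 [283.7 252.8] [ 384.2 -127.8    0. ]
module1 side 0.59 [272.6 144.8] [467.4 421.9   0. ]
module1 side 0.59 [254.8 126.5] [422.3 560.    0. ]
```

```bash
ls pics
```

```text
side0.png
top0.png
```

View pics/top0.png

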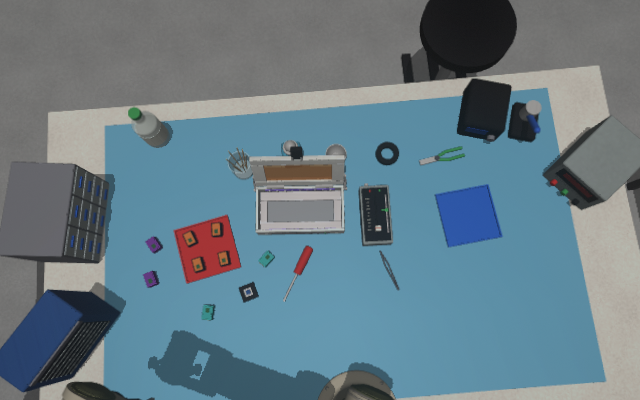

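View pics/side0.png

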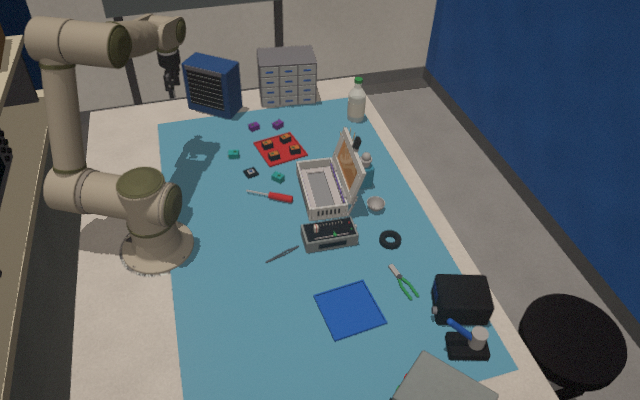

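All four modules lie in the red tray at top-view pixels (190,239), (217,230), (198,264) and (224,258), resin up. I rule out the purple bricks (153,244), (151,279) and the turquoise ones (266,258), (208,311). The box is open at (300,208), the controller is at (376,215) and the blue tray is at (467,215). I'll check the modules from near with the wrist camera.

```bash
cat > go.py <<'E'
from h import *
# usage: go.py x y z yaw_deg(world direction of jaw axis) : prints dp, roll
P,R=tool()
x,y,z=map(float,sys.argv[1:4])
d=R.T@(np.array([x,y,z])-P); jaw=np.degrees(np.arctan2(R[1,2],R[0,2]))
print('P',P,'jaw',jaw,'dp',d,'dist',np.linalg.norm(d))
if len(sys.argv)>4:
    for k in (0,180):
        e=(float(sys.argv[4])+k-jaw+180)%360-180
        print('roll',round(-np.radians(e),3),'j6',ctrl.sense()['joints'][5])
E
python3 go.py 470 390 330 90; python3 -c "
from h import *
print(np.array(tool()[1]).round(3))"
```

```text
P [129.3 508.8 253.3] jaw 75.74438071149007 dp [359.5 -76.7 -31.3] dist 368.90266264863556
roll -0.249 j6 -0.22339903908907177
roll 2.893 j6 -0.22339903908907177
[[ 1.  -0.   0.2]
 [-0.2  0.   1. ]
 [-0.  -1.   0. ]]
```

```bash
python3 -m crank '[{"dp":[360,-77,-31],"roll":-0.249,"gripper":0},{"dp":[360,-77,-31],"roll":-0.249,"gripper":0},{"dp":[360,-77,-31],"roll":-0.249,"gripper":0},{"dp":[360,-77,-31],"roll":-0.249,"gripper":0},{"dp":[360,-77,-31],"roll":-0.249,"gripper":0},{"dp":[360,-77,-31],"roll":-0.249,"gripper":0},{"dp":[360,-77,-31],"roll":-0.249,"gripper":0},{"dp":[360,-77,-31],"roll":-0.249,"gripper":0},{"dp":[360,-77,-31],"roll":-0.249,"gripper":0},{"dp":[360,-77,-31],"roll":-0.249,"gripper":0}]'
cat > w.py <<'E'
from h import *
p=eyes.capture('wrist');save(p,sys.argv[1]);P,R=tool();print(P,np.degrees(np.arctan2(R[1,2],R[0,2])))
o,_=ray(p,(320,200));print('cam',o)
for a in sys.argv[2:]:
    nm,z=a.split(':');z=float(z)
    for d in models.spot_point(p,nm)[:7]: print(nm,round(d['confidence'],2),np.array(d['centre']),at(p,d['centre'],z))
E
python3 w.py w1.png module1:4 in_tray:0
```

```text
time_s: 1.93
eef_pos: [476.1, 387.0, 330.4]
ee_rot: [-0.707, 0.707, -0.001, 0.003]
force: [-0.6, -0.5, -0.2]
grip_width: 0.997
[473.8 388.3 329.9] 89.7616043601536
cam [404.1 387.6 450.3]
module1 0.94 [352.3 184.8] [517.1 431.2   4. ]
module1 0.81 [440.3 101.8] [408.5 541.2   4. ]
module1 0.76 [192.1 125.9] [437.  221.5   4. ]
module1 0.75 [281.4 136. ] [451.  337.3   4. ]
module1 0.67 [318.5  10.5] [302.8 386.6   4. ]
module1 0.59 [338.2 125.5] [437.9 411.3   4. ]
in_tray 0.84 [317.8 161.9] [486.1 384.5   0. ]
in_tray 0.35 [338.2 128.4] [441.9 411.5   0. ]
```

View pics/w1.png

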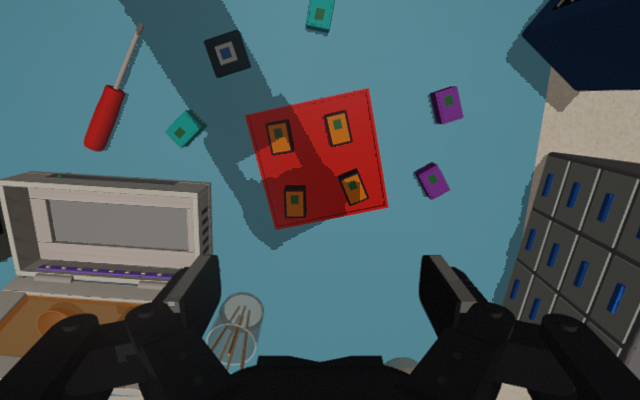

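The wrist picture shows the four amber modules in the red tray at (279,137), (339,128), (295,202) and (354,188), all resin up. The purple and turquoise bricks are outside the tray.

```bash
cat > mods.py <<'E'
from h import *
def mods(p,ztop,amin=120,wroi=None):
    im=cv2.cvtColor(p['color'],cv2.COLOR_RGB2HSV)
    m=cv2.inRange(im,(9,110,50),(28,255,255)); m=cv2.morphologyEx(m,cv2.MORPH_CLOSE,np.ones((7,7)))
    out=[]
    for c in cv2.findContours(m,cv2.RETR_EXTERNAL,cv2.CHAIN_APPROX_NONE)[0]:
        if cv2.contourArea(c)<amin: continue
        w=np.array([at(p,q[0].astype(float),ztop)[:2] for q in c],np.float32)
        (cx,cy),(a,b),an=cv2.minAreaRect(w)
        if a<b: a,b,an=b,a,an+90
        if a>60 or a<15: continue
        out.append((cx,cy,a,b,(an+90)%180-90)); 
    return sorted(out)
if __name__=='__main__':
    p=eyes.capture('wrist')
    for o in mods(p,float(sys.argv[1])): print('x %.1f y %.1f L %.1f W %.1f ang %.1f'%o)
E
python3 mods.py 28; python3 go.py 540 100 400 90
```

```text
x 440.0 y 410.0 L 35.4 W 23.1 ang 12.5
x 450.8 y 337.0 L 35.3 W 23.3 ang 9.0
x 516.5 y 430.8 L 35.5 W 23.4 ang 22.8
x 536.1 y 353.4 L 34.7 W 22.2 ang -0.9
P [469.7 390.6 330. ] jaw 90.05184989939963 dp [  70.   -70.  -290.6] dist 307.02724921616914
roll 0.001 j6 -1.0697037278048445
roll -3.141 j6 -1.0697037278048445
```

```bash
python3 -m crank '[{"dp":[70,-70,-360],"roll":0,"gripper":0},{"dp":[70,-70,-360],"roll":0,"gripper":0},{"dp":[70,-70,-360],"roll":0,"gripper":0},{"dp":[70,-70,-360],"roll":0,"gripper":0},{"dp":[70,-70,-360],"roll":0,"gripper":0},{"dp":[70,-70,-360],"roll":0,"gripper":0},{"dp":[70,-70,-360],"roll":0,"gripper":0},{"dp":[70,-70,-360],"roll":0,"gripper":0},{"dp":[70,-70,-360],"roll":0,"gripper":0},{"dp":[70,-70,-360],"roll":0,"gripper":0}]'; python3 -m crank '[{"dp":[0,0,0],"roll":0,"gripper":0},{"dp":[0,0,0],"roll":0,"gripper":0},{"dp":[0,0,0],"roll":0,"gripper":0}]'
python3 w.py w2.png bed:12 lid_tongue:211 lid_hinge:57 fader_top:74 pointer_mark:55 controller:0
```

```text
time_s: 2.97
eef_pos: [540.9, 25.8, 401.1]
ee_rot: [-0.706, 0.708, -0.001, 0.002]
force: [-0.2, 0.3, -0.8]
grip_width: 1.001
time_s: 3.22
eef_pos: [540.1, 32.0, 400.2]
ee_rot: [0.707, -0.707, -0.001, 0.001]
force: [0.1, -0.7, 0.2]
grip_width: 1.003
[540.2  31.9 400.3] 90.15803624414691
cam [468.4  31.9 520.3]
bed 0.55 [368.  167.7] [568.5 106.   12. ]
lid_tongue 0.91 [384.8 311.3] [683.6 101.7 211. ]
lid_tongue 0.21 [459.5 250. ] [612.6 172.6 211. ]
lid_tongue 0.15 [225.2 139.5] [503.6 -53.7 211. ]
lid_hinge 0.76 [364.2 217.8] [633.4  97.1  57. ]
fader_top 0.59 [209. 119.] [ 492.9 -110.7   74. ]
pointer_mark 0.6 [200.6 160.4] [ 550.2 -133.4   55. ]
controller 0.96 [227.6 144.4] [ 535.1 -108.9    0. ]
controller 0.66 [575.5  82.9] [440.8 412.5   0. ]
```

View pics/w2.png

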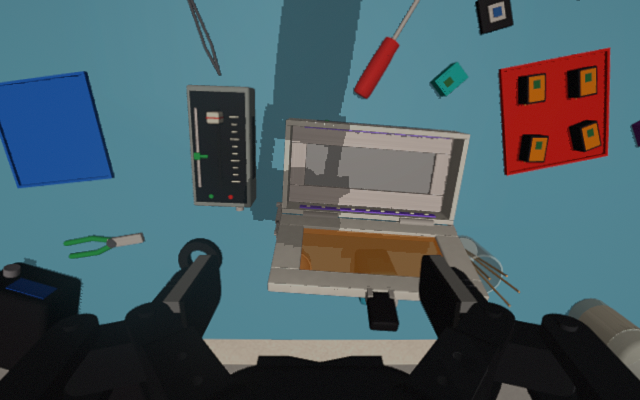

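```bash
python3 - <<'E'
import cv2
a=cv2.imread('pics/w2.png')[75:245,180:480]
cv2.imwrite('pics/w2c.png',cv2.resize(a,(780,442),interpolation=cv2.INTER_CUBIC))
E
```

```text
(no output)
```

View pics/w2c.png

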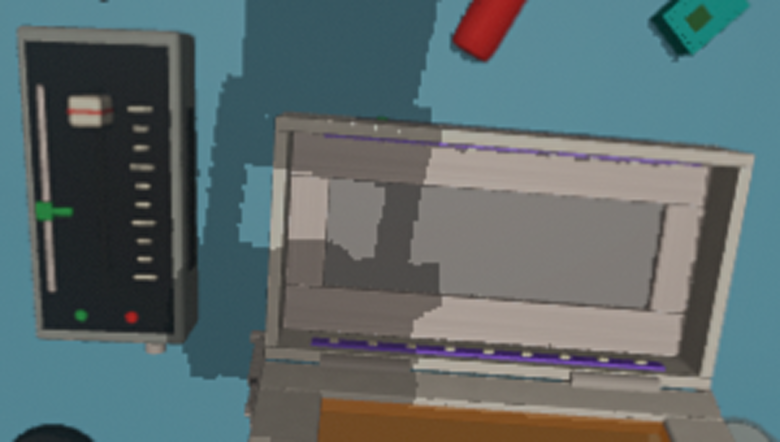

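```bash
cat > m.py <<'E'
from h import *
import pickle
p=eyes.capture('wrist')
def c(u,v,z): return at(p,(180+u/2.6,75+v/2.6),z)
for n,u,v,z in [('rimFL',278,117,56),('rimFR',752,153,56),('rimBR',710,385,56),('bedFL',329,179,20),('bedFR',667,203,20),('bedBR',653,310,12),('bedBL',323,285,12),('capline',90,111,74),('ptr',72,211,52.5),('cFL',20,28,50),('cFR',180,33,50),('cBL',40,338,50),('cBR',185,335,50)]: print(n,c(u,v,z))
E
python3 m.py
```

```text
rimFL [495.6 -13.2  56. ]
rimFR [513.2 234.4  56. ]
rimBR [642.6 226.6  56. ]
bedFL [532.   11.4  20. ]
bedFR [545.2 204.5  20. ]
bedBR [611.  205.1  12. ]
bedBL [595.8   7.   12. ]
capline [ 491.5 -104.7   74. ]
ptr [ 544.9 -125.3   52.5]
cFL [ 451.1 -144.7   50. ]
cFR [453.9 -62.7  50. ]
cBL [ 617.  -150.8   50. ]
cBR [615.2 -68.9  50. ]
```

```bash
cat > plan.py <<'E'
from h import *
def plan(wps):
    P,R=tool(); s=ctrl.sense(); J=np.arctan2(R[1,2],R[0,2])
    print('P',P,'jaw',np.degrees(J),'F',np.array(s['force']),'grip',round(s['grip_width'],2),'t',round(s['time_s'],1))
    z=np.array([0,0,1.])
    for x,y,h,a in wps:
        zt=np.array([np.cos(J),np.sin(J),0]); R=np.c_[np.cross(-z,zt),-z,zt]
        dp=(R.T@(np.array([x,y,h])-P)).round(0)
        e=(np.radians(a)-J+np.pi/2)%np.pi-np.pi/2   # half turn equivalent
        r=round(-e,2)
        n=int(np.ceil(max(np.linalg.norm(dp)/41.7,abs(r)/.125)))
        print((x,y,h,a),'-> dp',dp.astype(int).tolist(),'roll',r,'rows>=',n)
        P=P+R@dp; J=J-r
if __name__=='__main__':
    v=[float(t) for t in sys.argv[1:]]; plan(np.array(v).reshape(-1,4))
E
python3 plan.py 485 395 300 0
```

```text
P [540.6  30.4 400.3] jaw 90.03369666149452 F [ 0.2 -0.4 -0.4] grip 1.0 t 3.6
(np.float64(485.0), np.float64(395.0), np.float64(300.0), np.float64(0.0)) -> dp [-55, 100, 365] roll -1.57 rows>= 13
```

```bash
sed -i 's/e=(np.radians(a)-J+np.pi\/2)%np.pi-np.pi\/2.*/e=(np.radians(a)-J+np.pi)%(2*np.pi)-np.pi/' plan.py
python3 -m crank '[{"dp":[-55,100,365],"roll":1.57,"gripper":80},{"dp":[-55,100,365],"roll":1.57,"gripper":80},{"dp":[-55,100,365],"roll":1.57,"gripper":80},{"dp":[-55,100,365],"roll":1.57,"gripper":80},{"dp":[-55,100,365],"roll":1.57,"gripper":80},{"dp":[-55,100,365],"roll":1.57,"gripper":80},{"dp":[-55,100,365],"roll":1.57,"gripper":80},{"dp":[-55,100,365],"roll":1.57,"gripper":80},{"dp":[-55,100,365],"roll":1.57,"gripper":80},{"dp":[-55,100,365],"roll":1.57,"gripper":80}]' 40
python3 plan.py 485 395 300 0; python3 -c "
from h import *
print(ctrl.sense()['joints'])"
```

```text
time_s: 4.45
eef_pos: [484.6, 397.5, 299.5]
ee_rot: [-0.589, 0.589, -0.392, 0.392]
force: [1.1, -1.2, -0.6]
grip_width: 0.68
P [484.6 397.5 299.5] jaw 22.711878915071416 F [ 1.1 -1.2 -0.6] grip 0.68 t 4.5
(np.float64(485.0), np.float64(395.0), np.float64(300.0), np.float64(0.0)) -> dp [2, -1, -1] roll 0.4 rows>= 4
[0.5 0.5 1.1 0.  1.5 0.1]
```

```bash
python3 -m crank '[{"dp":[0,0,0],"roll":0.3,"gripper":80},{"dp":[0,0,0],"roll":0.3,"gripper":80},{"dp":[0,0,0],"roll":0.3,"gripper":80},{"dp":[0,0,0],"roll":0.3,"gripper":80},{"dp":[0,0,0],"roll":0.3,"gripper":80}]'
cat > cyc.py <<'E'
from mods import *; from plan import plan
# slot x,y,jaw, hover x y ; picks first module found
p=eyes.capture('wrist'); ms=mods(p,float(sys.argv[1])+24)
for o in ms: print('x %.1f y %.1f L %.1f W %.1f ang %.1f'%o)
i=int(sys.argv[2]); zb=float(sys.argv[1]); sx,sy,sa,szb,hx,hy,hz=map(float,sys.argv[3:10])
x,y,_,_,a=ms[i]
plan([(x,y,zb+60,a),(x,y,zb+30,a),(x,y,150,a),(sx,sy,150,sa),(sx,sy,szb+30,sa),(sx,sy,150,sa),(hx,hy,hz,sa)])
E
python3 cyc.py 4 0 565.3 31.2 -4 12 485 400 280
```

```text
time_s: 4.87
eef_pos: [485.6, 395.2, 300.2]
ee_rot: [-0.525, 0.525, -0.473, 0.473]
force: [-0.1, 0.3, 0.9]
grip_width: 0.684
x 442.8 y 410.6 L 40.7 W 23.1 ang 12.9
x 453.3 y 337.8 L 40.7 W 23.8 ang 10.6
x 516.4 y 430.8 L 34.9 W 23.0 ang 22.8
x 536.1 y 353.8 L 34.9 W 22.9 ang 0.3
P [485.6 395.1 300.3] jaw 5.923396040497344 F [-0.1  0.4  0. ] grip 0.69 t 4.9
(442.7786560058594, 410.63616943359375, 64.0, 12.874643325805664) -> dp [-20, 236, -41] roll -0.12 rows>= 6
(442.7786560058594, 410.63616943359375, 34.0, 12.874643325805664) -> dp [0, 30, 0] roll -0.0 rows>= 1
(442.7786560058594, 410.63616943359375, 150, 12.874643325805664) -> dp [0, -116, 0] roll -0.0 rows>= 3
(565.3, 31.2, 150, -4.0) -> dp [397, 0, 35] roll 0.29 rows>= 10
(565.3, 31.2, 42.0, -4.0) -> dp [0, 108, 0] roll 0.0 rows>= 3
(565.3, 31.2, 150, -4.0) -> dp [0, -108, 0] roll 0.0 rows>= 3
(485.0, 400.0, 280.0, -4.0) -> dp [-363, -130, -104] roll 0.0 rows>= 10
```

```bash
python3 -m crank '[{"dp":[-20,236,-44],"roll":-0.12,"gripper":80},{"dp":[-20,236,-44],"roll":-0.12,"gripper":80},{"dp":[-20,236,-44],"roll":-0.12,"gripper":80},{"dp":[-20,236,-44],"roll":-0.12,"gripper":80},{"dp":[-20,236,-44],"roll":-0.12,"gripper":80},{"dp":[-20,236,-44],"roll":-0.12,"gripper":80},{"dp":[-20,236,-44],"roll":-0.12,"gripper":80},{"dp":[-20,266,-44],"roll":-0.12,"gripper":80},{"dp":[-20,266,-44],"roll":-0.12,"gripper":80},{"dp":[-20,266,-44],"roll":-0.12,"gripper":80}]'
python3 -m crank '[{"dp":[0,0,0],"roll":0,"gripper":255},{"dp":[0,0,0],"roll":0,"gripper":255},{"dp":[0,0,0],"roll":0,"gripper":255},{"dp":[0,0,0],"roll":0,"gripper":255},{"dp":[0,0,0],"roll":0,"gripper":255},{"dp":[0,0,0],"roll":0,"gripper":255}]' 30
python3 -m crank '[{"dp":[0,-40,0],"roll":0,"gripper":255},{"dp":[0,-80,0],"roll":0,"gripper":255},{"dp":[0,-116,0],"roll":0,"gripper":255},{"dp":[0,-116,0],"roll":0,"gripper":255}]'
python3 plan.py 565.3 31.2 150 -4 565.3 31.2 42 -4 565.3 31.2 150 -4 485 400 280 -4;python3 w.py w3.png
```

```text
time_s: 5.75
eef_pos: [440.3, 410.5, 35.4]
ee_rot: [-0.552, 0.552, -0.442, 0.442]
force: [1.2, -0.0, 1.1]
grip_width: 0.685
time_s: 6.25
eef_pos: [441.0, 411.2, 36.8]
ee_rot: [0.554, -0.551, 0.441, -0.442]
force: [-0.5, -1.0, 7.4]
grip_width: 0.46
time_s: 6.58
eef_pos: [442.3, 412.3, 159.4]
ee_rot: [0.557, -0.548, 0.44, -0.443]
force: [-0.6, 0.9, 1.0]
grip_width: 0.456
P [442.3 412.3 159.4] jaw 12.71265818701075 F [-0.6  0.9  1. ] grip 0.46 t 6.6
(np.float64(565.3), np.float64(31.2), np.float64(150.0), np.float64(-4.0)) -> dp [399, 9, 36] roll 0.29 rows>= 10
(np.float64(565.3), np.float64(31.2), np.float64(42.0), np.float64(-4.0)) -> dp [0, 108, 0] roll 0.0 rows>= 3
(np.float64(565.3), np.float64(31.2), np.float64(150.0), np.float64(-4.0)) -> dp [0, -108, 0] roll 0.0 rows>= 3
(np.float64(485.0), np.float64(400.0), np.float64(280.0), np.float64(-4.0)) -> dp [-363, -130, -105] roll 0.0 rows>= 10
[441.3 411.6 155.5] 12.705485265393692
cam [424.9 481.2 279.7]
```

View pics/w3.png

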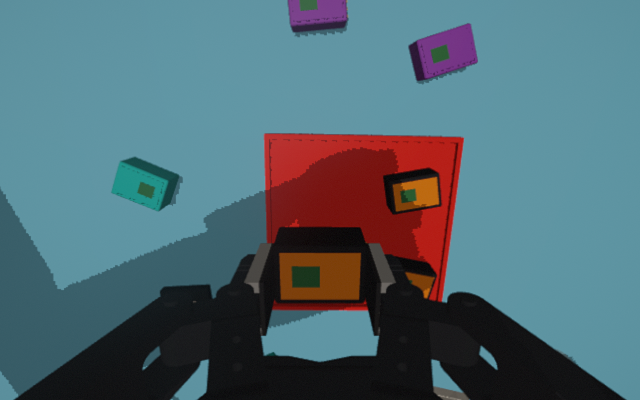

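The module is centred and level in the jaws at pixel (320,275), resin up.

```bash
python3 -m crank '[{"dp":[0,0,0],"roll":0,"gripper":255},{"dp":[0,0,0],"roll":0,"gripper":255}]'; python3 plan.py 565.3 31.2 150 -4 565.3 31.2 42 -4 565.3 31.2 150 -4 485 400 280 -4
```

```text
time_s: 6.8
eef_pos: [439.3, 410.3, 149.5]
ee_rot: [-0.552, 0.553, -0.442, 0.441]
force: [-0.1, 0.3, -0.7]
grip_width: 0.458
P [439.3 410.3 149.5] jaw 12.696904296291128 F [-0.1  0.3 -0.7] grip 0.46 t 6.8
(np.float64(565.3), np.float64(31.2), np.float64(150.0), np.float64(-4.0)) -> dp [397, 0, 40] roll 0.29 rows>= 10
(np.float64(565.3), np.float64(31.2), np.float64(42.0), np.float64(-4.0)) -> dp [1, 108, 0] roll 0.0 rows>= 3
(np.float64(565.3), np.float64(31.2), np.float64(150.0), np.float64(-4.0)) -> dp [0, -108, 0] roll 0.0 rows>= 3
(np.float64(485.0), np.float64(400.0), np.float64(280.0), np.float64(-4.0)) -> dp [-363, -130, -106] roll 0.0 rows>= 10
```

```bash
python3 -m crank '[{"dp":[397,0,40],"roll":0.29,"gripper":255},{"dp":[397,0,40],"roll":0.29,"gripper":255},{"dp":[397,0,40],"roll":0.29,"gripper":255},{"dp":[397,0,40],"roll":0.29,"gripper":255},{"dp":[397,0,40],"roll":0.29,"gripper":255},{"dp":[397,0,40],"roll":0.29,"gripper":255},{"dp":[397,0,40],"roll":0.29,"gripper":255},{"dp":[397,0,40],"roll":0.29,"gripper":255},{"dp":[397,0,40],"roll":0.29,"gripper":255},{"dp":[397,0,40],"roll":0.29,"gripper":255}]'; python3 -m crank '[{"dp":[0,0,0],"roll":0,"gripper":255},{"dp":[0,0,0],"roll":0,"gripper":255},{"dp":[0,0,0],"roll":0,"gripper":255}]'; python3 plan.py 565.3 31.2 150 -4 565.3 31.2 42 -4 565.3 31.2 150 -4 485 400 280 -4
```

```text
time_s: 7.63
eef_pos: [566.4, 28.2, 149.0]
ee_rot: [0.481, -0.483, 0.518, -0.517]
force: [0.5, 0.9, -0.8]
grip_width: 0.459
time_s: 7.88
eef_pos: [565.4, 32.6, 149.3]
ee_rot: [0.482, -0.483, 0.517, -0.516]
force: [-0.7, -0.6, -0.4]
grip_width: 0.46
P [565.4  32.6 149.3] jaw -3.9098233491726484 F [-0.7 -0.6 -0.4] grip 0.46 t 7.9
(np.float64(565.3), np.float64(31.2), np.float64(150.0), np.float64(-4.0)) -> dp [1, -1, 0] roll 0.0 rows>= 1
(np.float64(565.3), np.float64(31.2), np.float64(42.0), np.float64(-4.0)) -> dp [0, 108, 0] roll 0.0 rows>= 3
(np.float64(565.3), np.float64(31.2), np.float64(150.0), np.float64(-4.0)) -> dp [0, -108, 0] roll 0.0 rows>= 3
(np.float64(485.0), np.float64(400.0), np.float64(280.0), np.float64(-4.0)) -> dp [-362, -130, -105] roll 0.0 rows>= 10
```

```bash
python3 -m crank '[{"dp":[1,40,0],"roll":0,"gripper":255},{"dp":[1,80,0],"roll":0,"gripper":255},{"dp":[1,95,0],"roll":0,"gripper":255},{"dp":[1,107,0],"roll":0,"gripper":255},{"dp":[1,107,0],"roll":0,"gripper":255},{"dp":[1,107,0],"roll":0,"gripper":255},{"dp":[1,107,0],"roll":0,"gripper":80},{"dp":[1,107,0],"roll":0,"gripper":80},{"dp":[1,107,0],"roll":0,"gripper":80},{"dp":[1,107,0],"roll":0,"gripper":80}]'; python3 -m crank '[{"dp":[0,-40,0],"roll":0,"gripper":80},{"dp":[0,-80,0],"roll":0,"gripper":80},{"dp":[0,-108,0],"roll":0,"gripper":80},{"dp":[0,-108,0],"roll":0,"gripper":80}]'; python3 w.py w4.png;  python3 -m crank '[{"dp":[-362,-130,-106],"roll":0,"gripper":80},{"dp":[-362,-130,-106],"roll":0,"gripper":80},{"dp":[-362,-130,-106],"roll":0,"gripper":80},{"dp":[-362,-130,-106],"roll":0,"gripper":80},{"dp":[-362,-130,-106],"roll":0,"gripper":80},{"dp":[-362,-130,-106],"roll":0,"gripper":80},{"dp":[-362,-130,-106],"roll":0,"gripper":80},{"dp":[-362,-130,-106],"roll":0,"gripper":80},{"dp":[-362,-130,-106],"roll":0,"gripper":80},{"dp":[-362,-130,-106],"roll":0,"gripper":80}]'; python3 -m crank '[{"dp":[0,0,0],"roll":0,"gripper":80},{"dp":[0,0,0],"roll":0,"gripper":80},{"dp":[0,0,0],"roll":0,"gripper":80}]'; python3 cyc.py 4 0 568.8 81.1 -4 12 485 400 280
```

```text
time_s: 8.72
eef_pos: [566.1, 31.2, 43.6]
ee_rot: [-0.483, 0.483, -0.517, 0.517]
force: [-0.5, 0.1, 0.3]
grip_width: 0.684
time_s: 9.05
eef_pos: [568.4, 30.8, 157.5]
ee_rot: [-0.485, 0.48, -0.514, 0.52]
force: [0.4, -0.2, -1.0]
grip_width: 0.688
[567.2  30.9 154.4] -3.9185947135605046
cam [571.7 102.5 277.5]
time_s: 9.93
eef_pos: [483.4, 403.0, 281.3]
ee_rot: [0.483, -0.483, 0.516, -0.516]
force: [0.3, -0.4, -0.1]
grip_width: 0.687
time_s: 10.18
eef_pos: [485.0, 398.8, 279.8]
ee_rot: [0.482, -0.483, 0.517, -0.517]
force: [-0.1, -0.3, -0.5]
grip_width: 0.688
x 453.4 y 338.5 L 41.0 W 25.1 ang 9.4
x 517.9 y 431.4 L 37.8 W 22.9 ang 22.9
x 536.0 y 353.8 L 34.9 W 22.9 ang 0.4
x 691.4 y 70.8 L 43.6 W 32.5 ang 86.0
P [485.2 398.4 280. ] jaw -3.9921307136044306 F [ 0.1 -1.  -0.7] grip 0.69 t 10.2
(453.3883361816406, 338.4998779296875, 64.0, 9.433683395385742) -> dp [62, 216, -28] roll -0.23 rows>= 6
(453.3883361816406, 338.4998779296875, 34.0, 9.433683395385742) -> dp [0, 30, 0] roll -0.0 rows>= 1
(453.3883361816406, 338.4998779296875, 150, 9.433683395385742) -> dp [0, -116, 0] roll -0.0 rows>= 3
(568.8, 81.1, 150, -4.0) -> dp [273, 0, 73] roll 0.23 rows>= 7
(568.8, 81.1, 42.0, -4.0) -> dp [0, 108, 0] roll 0.0 rows>= 3
(568.8, 81.1, 150, -4.0) -> dp [0, -108, 0] roll 0.0 rows>= 3
(485.0, 400.0, 280.0, -4.0) -> dp [-313, -130, -106] roll 0.0 rows>= 9
```

View pics/w4.png

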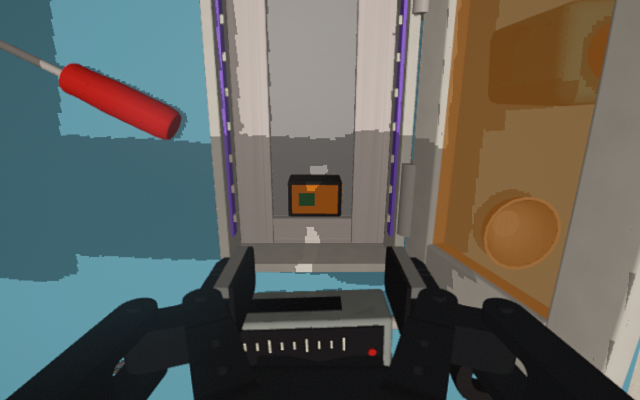

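Module one lies flat on the bed at (315,197), against the end skirt but not on it. Next is the second module.

```bash
python3 -m crank '[{"dp":[62,216,-31],"roll":-0.23,"gripper":80},{"dp":[62,216,-31],"roll":-0.23,"gripper":80},{"dp":[62,216,-31],"roll":-0.23,"gripper":80},{"dp":[62,216,-31],"roll":-0.23,"gripper":80},{"dp":[62,216,-31],"roll":-0.23,"gripper":80},{"dp":[62,216,-31],"roll":-0.23,"gripper":80},{"dp":[62,216,-31],"roll":-0.23,"gripper":80},{"dp":[62,246,-31],"roll":-0.23,"gripper":80},{"dp":[62,246,-31],"roll":-0.23,"gripper":80},{"dp":[62,246,-31],"roll":-0.23,"gripper":80}]'
python3 -m crank '[{"dp":[0,0,0],"roll":0,"gripper":255},{"dp":[0,0,0],"roll":0,"gripper":255},{"dp":[0,0,0],"roll":0,"gripper":255},{"dp":[0,0,0],"roll":0,"gripper":255},{"dp":[0,0,0],"roll":0,"gripper":255},{"dp":[0,-40,0],"roll":0,"gripper":255},{"dp":[0,-80,0],"roll":0,"gripper":255},{"dp":[0,-116,0],"roll":0,"gripper":255},{"dp":[0,-116,0],"roll":0,"gripper":255},{"dp":[0,-116,0],"roll":0,"gripper":255}]' 30
python3 -m crank '[{"dp":[273,0,76],"roll":0.23,"gripper":255},{"dp":[273,0,76],"roll":0.23,"gripper":255},{"dp":[273,0,76],"roll":0.23,"gripper":255},{"dp":[273,0,76],"roll":0.23,"gripper":255},{"dp":[273,0,76],"roll":0.23,"gripper":255},{"dp":[273,0,76],"roll":0.23,"gripper":255},{"dp":[273,0,76],"roll":0.23,"gripper":255},{"dp":[273,0,76],"roll":0.23,"gripper":255},{"dp":[273,0,76],"roll":0.23,"gripper":255},{"dp":[273,0,76],"roll":0.23,"gripper":255}]'; python3 -m crank '[{"dp":[0,0,0],"roll":0,"gripper":255},{"dp":[0,0,0],"roll":0,"gripper":255}]'; python3 plan.py 568.8 81.1 42 -4  568.8 81.1 150 -4 485 400 280 -4
```

```text
time_s: 11.07
eef_pos: [450.1, 339.5, 35.9]
ee_rot: [-0.538, 0.539, -0.458, 0.458]
force: [0.8, -0.1, 0.7]
grip_width: 0.683
time_s: 11.9
eef_pos: [450.6, 340.2, 154.1]
ee_rot: [0.54, -0.537, 0.457, -0.459]
force: [-0.1, 0.2, -1.9]
grip_width: 0.457
time_s: 12.73
eef_pos: [568.1, 82.9, 150.5]
ee_rot: [0.482, -0.483, 0.517, -0.516]
force: [-0.2, 0.8, 0.2]
grip_width: 0.458
time_s: 12.9
eef_pos: [568.2, 83.7, 151.1]
ee_rot: [0.483, -0.483, 0.517, -0.516]
force: [-0.8, -0.1, -0.9]
grip_width: 0.459
P [568.2  83.7 151.1] jaw -3.828135571453174 F [-0.8 -0.1 -0.9] grip 0.46 t 12.9
(np.float64(568.8), np.float64(81.1), np.float64(42.0), np.float64(-4.0)) -> dp [3, 109, 1] roll 0.0 rows>= 3
(np.float64(568.8), np.float64(81.1), np.float64(150.0), np.float64(-4.0)) -> dp [0, -108, 0] roll 0.0 rows>= 3
(np.float64(485.0), np.float64(400.0), np.float64(280.0), np.float64(-4.0)) -> dp [-313, -130, -105] roll 0.0 rows>= 9
```

Place it, and return to the hover in the same go.

```bash
python3 -m crank '[{"dp":[3,40,1],"roll":0,"gripper":255},{"dp":[3,80,1],"roll":0,"gripper":255},{"dp":[3,96,1],"roll":0,"gripper":255},{"dp":[3,109,1],"roll":0,"gripper":255},{"dp":[3,109,1],"roll":0,"gripper":255},{"dp":[3,109,1],"roll":0,"gripper":255},{"dp":[3,109,1],"roll":0,"gripper":80},{"dp":[3,109,1],"roll":0,"gripper":80},{"dp":[3,109,1],"roll":0,"gripper":80},{"dp":[3,109,1],"roll":0,"gripper":80}]'; python3 -m crank '[{"dp":[0,-40,0],"roll":0,"gripper":80},{"dp":[0,-80,0],"roll":0,"gripper":80},{"dp":[0,-108,0],"roll":0,"gripper":80},{"dp":[0,-108,0],"roll":0,"gripper":80}]'; python3 -m crank '[{"dp":[-313,-130,-105],"roll":0,"gripper":80},{"dp":[-313,-130,-105],"roll":0,"gripper":80},{"dp":[-313,-130,-105],"roll":0,"gripper":80},{"dp":[-313,-130,-105],"roll":0,"gripper":80},{"dp":[-313,-130,-105],"roll":0,"gripper":80},{"dp":[-313,-130,-105],"roll":0,"gripper":80},{"dp":[-313,-130,-105],"roll":0,"gripper":80},{"dp":[-313,-130,-105],"roll":0,"gripper":80},{"dp":[-313,-130,-105],"roll":0,"gripper":80},{"dp":[-313,-130,-105],"roll":0,"gripper":80}]'; python3 -m crank '[{"dp":[0,0,0],"roll":0,"gripper":80},{"dp":[0,0,0],"roll":0,"gripper":80},{"dp":[0,0,0],"roll":0,"gripper":80}]'; python3 cyc.py 4 0 572.2 130.9 -4 12 485 400 280
```

```text
time_s: 13.73
eef_pos: [569.6, 79.6, 42.5]
ee_rot: [-0.483, 0.483, -0.517, 0.517]
force: [0.9, -0.2, -1.1]
grip_width: 0.689
time_s: 14.07
eef_pos: [571.9, 79.4, 156.6]
ee_rot: [-0.485, 0.48, -0.514, 0.52]
force: [0.3, 0.2, 1.3]
grip_width: 0.688
time_s: 14.9
eef_pos: [484.7, 402.8, 281.6]
ee_rot: [0.485, -0.483, 0.516, -0.516]
force: [0.4, -0.1, -1.1]
grip_width: 0.69
time_s: 15.15
eef_pos: [486.6, 397.7, 279.5]
ee_rot: [0.482, -0.483, 0.517, -0.517]
force: [0.4, 0.3, 0.4]
grip_width: 0.682
x 517.9 y 431.4 L 38.1 W 22.9 ang 22.8
x 535.7 y 353.8 L 34.3 W 22.8 ang 0.3
x 691.8 y 71.0 L 45.4 W 34.0 ang 86.1
P [486.6 397.8 279.7] jaw -4.010690001080379 F [0.7 0.6 0.3] grip 0.69 t 15.2
(517.93310546875, 431.3984680175781, 64.0, 22.785669326782227) -> dp [-36, 216, 29] roll -0.47 rows>= 6
(517.93310546875, 431.3984680175781, 34.0, 22.785669326782227) -> dp [0, 30, 0] roll 0.0 rows>= 1
(517.93310546875, 431.3984680175781, 150, 22.785669326782227) -> dp [0, -116, 0] roll 0.0 rows>= 3
(572.2, 130.9, 150, -4.0) -> dp [298, 0, -67] roll 0.47 rows>= 8
(572.2, 130.9, 42.0, -4.0) -> dp [0, 108, 0] roll -0.0 rows>= 3
(572.2, 130.9, 150, -4.0) -> dp [0, -108, 0] roll -0.0 rows>= 3
(485.0, 400.0, 280.0, -4.0) -> dp [-262, -130, -106] roll -0.0 rows>= 8
```

```bash
python3 -m crank '[{"dp":[-36,216,28],"roll":-0.47,"gripper":80},{"dp":[-36,216,28],"roll":-0.47,"gripper":80},{"dp":[-36,216,28],"roll":-0.47,"gripper":80},{"dp":[-36,216,28],"roll":-0.47,"gripper":80},{"dp":[-36,216,28],"roll":-0.47,"gripper":80},{"dp":[-36,216,28],"roll":-0.47,"gripper":80},{"dp":[-36,216,28],"roll":-0.47,"gripper":80},{"dp":[-36,246,28],"roll":-0.47,"gripper":80},{"dp":[-36,246,28],"roll":-0.47,"gripper":80},{"dp":[-36,246,28],"roll":-0.47,"gripper":80}]'
python3 -m crank '[{"dp":[0,0,0],"roll":0,"gripper":255},{"dp":[0,0,0],"roll":0,"gripper":255},{"dp":[0,0,0],"roll":0,"gripper":255},{"dp":[0,0,0],"roll":0,"gripper":255},{"dp":[0,0,0],"roll":0,"gripper":255},{"dp":[0,-40,0],"roll":0,"gripper":255},{"dp":[0,-80,0],"roll":0,"gripper":255},{"dp":[0,-116,0],"roll":0,"gripper":255},{"dp":[0,-116,0],"roll":0,"gripper":255},{"dp":[0,-116,0],"roll":0,"gripper":255}]' 30
python3 -m crank '[{"dp":[298,0,-66],"roll":0.47,"gripper":255},{"dp":[298,0,-66],"roll":0.47,"gripper":255},{"dp":[298,0,-66],"roll":0.47,"gripper":255},{"dp":[298,0,-66],"roll":0.47,"gripper":255},{"dp":[298,0,-66],"roll":0.47,"gripper":255},{"dp":[298,0,-66],"roll":0.47,"gripper":255},{"dp":[298,0,-66],"roll":0.47,"gripper":255},{"dp":[298,0,-66],"roll":0.47,"gripper":255},{"dp":[298,0,-66],"roll":0.47,"gripper":255},{"dp":[298,0,-66],"roll":0.47,"gripper":255}]'; python3 -m crank '[{"dp":[0,0,0],"roll":0,"gripper":255},{"dp":[0,0,0],"roll":0,"gripper":255},{"dp":[0,0,0],"roll":0,"gripper":255}]'; python3 plan.py 572.2 130.9 42 -4  572.2 130.9 150 -4 485 400 280 -4
```

```text
time_s: 16.03
eef_pos: [516.9, 432.6, 36.0]
ee_rot: [0.59, -0.589, 0.39, -0.391]
force: [0.7, -0.2, -0.0]
grip_width: 0.682
time_s: 16.87
eef_pos: [517.4, 433.4, 154.0]
ee_rot: [0.592, -0.588, 0.389, -0.391]
force: [-0.0, 0.4, -0.5]
grip_width: 0.462
time_s: 17.7
eef_pos: [571.9, 132.7, 149.7]
ee_rot: [0.482, -0.483, 0.518, -0.517]
force: [-0.7, 0.6, -1.2]
grip_width: 0.461
time_s: 17.95
eef_pos: [571.9, 134.1, 150.1]
ee_rot: [0.483, -0.483, 0.516, -0.516]
force: [0.4, -0.7, -0.2]
grip_width: 0.461
P [571.9 134.1 150.1] jaw -3.8180038444792905 F [ 0.4 -0.7 -0.2] grip 0.46 t 17.9
(np.float64(572.2), np.float64(130.9), np.float64(42.0), np.float64(-4.0)) -> dp [3, 108, 0] roll 0.0 rows>= 3
(np.float64(572.2), np.float64(130.9), np.float64(150.0), np.float64(-4.0)) -> dp [0, -108, 0] roll 0.0 rows>= 3
(np.float64(485.0), np.float64(400.0), np.float64(280.0), np.float64(-4.0)) -> dp [-263, -130, -104] roll 0.0 rows>= 8
```

```bash
python3 -m crank '[{"dp":[3,40,0],"roll":0,"gripper":255},{"dp":[3,80,0],"roll":0,"gripper":255},{"dp":[3,96,0],"roll":0,"gripper":255},{"dp":[3,108,0],"roll":0,"gripper":255},{"dp":[3,108,0],"roll":0,"gripper":255},{"dp":[3,108,0],"roll":0,"gripper":255},{"dp":[3,108,0],"roll":0,"gripper":80},{"dp":[3,108,0],"roll":0,"gripper":80},{"dp":[3,108,0],"roll":0,"gripper":80},{"dp":[3,108,0],"roll":0,"gripper":80}]'; python3 -m crank '[{"dp":[0,-40,0],"roll":0,"gripper":80},{"dp":[0,-80,0],"roll":0,"gripper":80},{"dp":[0,-108,0],"roll":0,"gripper":80},{"dp":[0,-108,0],"roll":0,"gripper":80}]'; python3 -m crank '[{"dp":[-263,-130,-104],"roll":0,"gripper":80},{"dp":[-263,-130,-104],"roll":0,"gripper":80},{"dp":[-263,-130,-104],"roll":0,"gripper":80},{"dp":[-263,-130,-104],"roll":0,"gripper":80},{"dp":[-263,-130,-104],"roll":0,"gripper":80},{"dp":[-263,-130,-104],"roll":0,"gripper":80},{"dp":[-263,-130,-104],"roll":0,"gripper":80},{"dp":[-263,-130,-104],"roll":0,"gripper":80},{"dp":[-263,-130,-104],"roll":0,"gripper":80},{"dp":[-263,-130,-104],"roll":0,"gripper":80}]'; python3 -m crank '[{"dp":[0,0,0],"roll":0,"gripper":80},{"dp":[0,0,0],"roll":0,"gripper":80},{"dp":[0,0,0],"roll":0,"gripper":80}]'; python3 cyc.py 4 0 575.7 180.8 -4 12 485 400 280
```

```text
time_s: 18.78
eef_pos: [572.3, 129.9, 42.6]
ee_rot: [-0.483, 0.482, -0.517, 0.517]
force: [0.4, 0.1, 0.1]
grip_width: 0.686
time_s: 19.12
eef_pos: [574.6, 130.0, 156.7]
ee_rot: [-0.486, 0.48, -0.514, 0.519]
force: [0.7, 0.0, 0.7]
grip_width: 0.685
time_s: 19.95
eef_pos: [486.1, 399.7, 279.8]
ee_rot: [-0.483, 0.483, -0.516, 0.517]
force: [0.4, -0.3, -1.2]
grip_width: 0.688
time_s: 20.2
eef_pos: [486.8, 398.2, 279.7]
ee_rot: [0.482, -0.483, 0.517, -0.517]
force: [-0.0, 0.1, 0.8]
grip_width: 0.687
x 535.9 y 353.8 L 34.6 W 22.8 ang 0.2
x 681.4 y 65.2 L 58.2 W 27.3 ang -57.4
P [486.8 398.3 279.9] jaw -4.007493903653698 F [ 0.9  0.  -0.5] grip 0.68 t 20.2
(535.9132080078125, 353.7725524902344, 64.0, 0.2403157353401184) -> dp [41, 216, 52] roll -0.07 rows>= 6
(535.9132080078125, 353.7725524902344, 34.0, 0.2403157353401184) -> dp [0, 30, 0] roll -0.0 rows>= 1
(535.9132080078125, 353.7725524902344, 150, 0.2403157353401184) -> dp [0, -116, 0] roll -0.0 rows>= 3
(575.7, 180.8, 150, -4.0) -> dp [173, 0, 40] roll 0.07 rows>= 5
(575.7, 180.8, 42.0, -4.0) -> dp [0, 108, 0] roll -0.0 rows>= 3
(575.7, 180.8, 150, -4.0) -> dp [0, -108, 0] roll -0.0 rows>= 3
(485.0, 400.0, 280.0, -4.0) -> dp [-212, -130, -106] roll -0.0 rows>= 7
```

```bash
python3 -m crank '[{"dp":[41,216,52],"roll":-0.07,"gripper":80},{"dp":[41,216,52],"roll":-0.07,"gripper":80},{"dp":[41,216,52],"roll":-0.07,"gripper":80},{"dp":[41,216,52],"roll":-0.07,"gripper":80},{"dp":[41,216,52],"roll":-0.07,"gripper":80},{"dp":[41,216,52],"roll":-0.07,"gripper":80},{"dp":[41,216,52],"roll":-0.07,"gripper":80},{"dp":[41,246,52],"roll":-0.07,"gripper":80},{"dp":[41,246,52],"roll":-0.07,"gripper":80},{"dp":[41,246,52],"roll":-0.07,"gripper":80}]'
python3 -m crank '[{"dp":[0,0,0],"roll":0,"gripper":255},{"dp":[0,0,0],"roll":0,"gripper":255},{"dp":[0,0,0],"roll":0,"gripper":255},{"dp":[0,0,0],"roll":0,"gripper":255},{"dp":[0,0,0],"roll":0,"gripper":255},{"dp":[0,-40,0],"roll":0,"gripper":255},{"dp":[0,-80,0],"roll":0,"gripper":255},{"dp":[0,-116,0],"roll":0,"gripper":255},{"dp":[0,-116,0],"roll":0,"gripper":255},{"dp":[0,-116,0],"roll":0,"gripper":255}]' 30
python3 -m crank '[{"dp":[173,0,40],"roll":0.07,"gripper":255},{"dp":[173,0,40],"roll":0.07,"gripper":255},{"dp":[173,0,40],"roll":0.07,"gripper":255},{"dp":[173,0,40],"roll":0.07,"gripper":255},{"dp":[173,0,40],"roll":0.07,"gripper":255},{"dp":[173,0,40],"roll":0.07,"gripper":255},{"dp":[173,0,40],"roll":0.07,"gripper":255},{"dp":[173,0,40],"roll":0.07,"gripper":255},{"dp":[173,0,40],"roll":0.07,"gripper":255}]'; python3 plan.py 575.6 179 42 -4  575.6 179 150 -4  540 110 400 90
```

```text
time_s: 21.08
eef_pos: [535.2, 354.9, 35.0]
ee_rot: [-0.5, 0.501, -0.5, 0.499]
force: [0.2, -0.0, 0.9]
grip_width: 0.688
time_s: 21.92
eef_pos: [536.1, 355.3, 153.5]
ee_rot: [0.502, -0.499, 0.499, -0.5]
force: [-0.0, -0.3, -1.1]
grip_width: 0.461
time_s: 22.67
eef_pos: [575.1, 183.4, 150.0]
ee_rot: [0.483, -0.483, 0.517, -0.516]
force: [-1.3, -0.1, 0.2]
grip_width: 0.459
P [575.1 183.4 150. ] jaw -3.8123122815220873 F [-1.3 -0.1  0.2] grip 0.46 t 22.7
(np.float64(575.6), np.float64(179.0), np.float64(42.0), np.float64(-4.0)) -> dp [4, 108, 1] roll 0.0 rows>= 3
(np.float64(575.6), np.float64(179.0), np.float64(150.0), np.float64(-4.0)) -> dp [0, -108, 0] roll 0.0 rows>= 3
(np.float64(540.0), np.float64(110.0), np.float64(400.0), np.float64(90.0)) -> dp [72, -250, -31] roll -1.64 rows>= 14
```

```bash
python3 -m crank '[{"dp":[4,40,1],"roll":0,"gripper":255},{"dp":[4,80,1],"roll":0,"gripper":255},{"dp":[4,96,1],"roll":0,"gripper":255},{"dp":[4,108,1],"roll":0,"gripper":255},{"dp":[4,108,1],"roll":0,"gripper":255},{"dp":[4,108,1],"roll":0,"gripper":255},{"dp":[4,108,1],"roll":0,"gripper":80},{"dp":[4,108,1],"roll":0,"gripper":80},{"dp":[4,108,1],"roll":0,"gripper":80},{"dp":[4,108,1],"roll":0,"gripper":80}]'; python3 -m crank '[{"dp":[0,-40,0],"roll":0,"gripper":80},{"dp":[0,-80,0],"roll":0,"gripper":80},{"dp":[0,-108,0],"roll":0,"gripper":80},{"dp":[0,-108,0],"roll":0,"gripper":80}]'; python3 -m crank '[{"dp":[72,-250,-31],"roll":-1.57,"gripper":80},{"dp":[72,-250,-31],"roll":-1.57,"gripper":80},{"dp":[72,-250,-31],"roll":-1.57,"gripper":80},{"dp":[72,-250,-31],"roll":-1.57,"gripper":80},{"dp":[72,-250,-31],"roll":-1.57,"gripper":80},{"dp":[72,-250,-31],"roll":-1.57,"gripper":80},{"dp":[72,-250,-31],"roll":-1.57,"gripper":80},{"dp":[72,-250,-31],"roll":-1.57,"gripper":80},{"dp":[72,-250,-31],"roll":-1.57,"gripper":80},{"dp":[72,-250,-31],"roll":-1.57,"gripper":80}]'; python3 plan.py 540 110 400 86
```

```text
time_s: 23.5
eef_pos: [576.5, 178.0, 42.5]
ee_rot: [-0.483, 0.483, -0.517, 0.517]
force: [0.1, -0.6, 1.1]
grip_width: 0.685
time_s: 23.83
eef_pos: [578.8, 178.2, 156.9]
ee_rot: [-0.486, 0.48, -0.514, 0.519]
force: [0.0, -0.1, 0.5]
grip_width: 0.689
time_s: 24.67
eef_pos: [540.6, 108.0, 400.1]
ee_rot: [0.694, -0.694, 0.135, -0.135]
force: [-0.3, 0.5, -0.2]
grip_width: 0.689
P [540.6 108.  400.1] jaw 68.03323817272727 F [-0.3  0.5 -0.2] grip 0.69 t 24.7
(np.float64(540.0), np.float64(110.0), np.float64(400.0), np.float64(86.0)) -> dp [-1, 0, 2] roll -0.31 rows>= 3
```

```bash
python3 -m crank '[{"dp":[-1,0,2],"roll":-0.31,"gripper":80},{"dp":[-1,0,2],"roll":-0.31,"gripper":80},{"dp":[-1,0,2],"roll":-0.31,"gripper":80},{"dp":[-1,0,2],"roll":-0.31,"gripper":80},{"dp":[-1,0,2],"roll":-0.31,"gripper":80},{"dp":[-1,0,2],"roll":-0.31,"gripper":80}]'; python3 w.py w5.png lid_tongue:211 module1:12; python3 mods.py 36;python3 plan.py 687.6 97.8 275 86 687.6 97.8 214 86
```

```text
time_s: 25.17
eef_pos: [540.4, 110.4, 400.1]
ee_rot: [0.707, -0.707, 0.029, -0.029]
force: [0.4, -0.5, -1.1]
grip_width: 0.682
[540.4 110.4 400.2] 85.361914871782
cam [468.9 116.3 520.2]
lid_tongue 0.95 [318.5 312.1] [684.2  97.6 211. ]
lid_tongue 0.21 [270.9 171.7] [529.8  65.9 211. ]
module1 0.94 [299.7 168.6] [567.8  77.8  12. ]
module1 0.92 [267.1 171.3] [567.9  27.7  12. ]
module1 0.77 [362.9 170.3] [578.2 173.7  12. ]
module1 0.75 [593.6 109.9] [513.8 521.2  12. ]
module1 0.72 [386.9  69.2] [435.5 214.4  12. ]
module1 0.63 [613.3  37.7] [414.9 537.7  12. ]
module1 0.59 [334.4 169.5] [573.5 130.4  12. ]
x 566.0 y 31.4 L 32.7 W 23.4 ang -4.7
x 568.9 y 76.8 L 34.2 W 23.2 ang -4.6
x 571.6 y 128.4 L 34.2 W 22.0 ang -4.3
x 576.9 y 176.6 L 34.2 W 23.1 ang -4.5
P [540.4 110.4 400.3] jaw 85.41394699504076 F [ 0.8 -0.5  0.5] grip 0.69 t 25.4
(np.float64(687.6), np.float64(97.8), np.float64(275.0), np.float64(86.0)) -> dp [148, 125, -1] roll -0.01 rows>= 5
(np.float64(687.6), np.float64(97.8), np.float64(214.0), np.float64(86.0)) -> dp [0, 61, 0] roll -0.0 rows>= 2
```

View pics/w5.png

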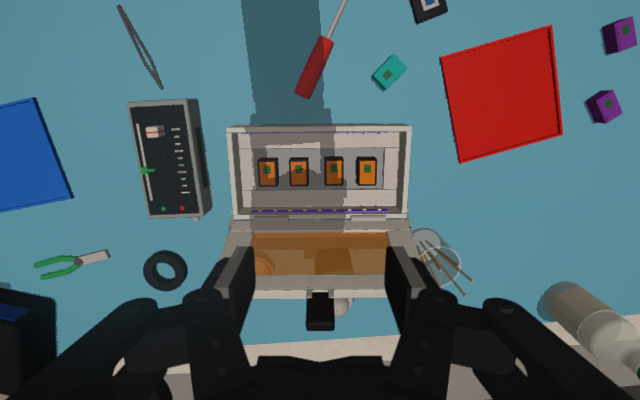

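All four modules are on the bed at (268,171), (299,171), (334,170) and (367,171), flat and resin up, and the tongue shows at (318,312). Next: grip the tongue and tip the lid over.

```bash
python3 -m crank '[{"dp":[147,122,-1],"roll":0,"gripper":80},{"dp":[147,122,-1],"roll":0,"gripper":80},{"dp":[147,122,-1],"roll":0,"gripper":80},{"dp":[147,122,-1],"roll":0,"gripper":80},{"dp":[147,122,-1],"roll":0,"gripper":80},{"dp":[147,122,-1],"roll":0,"gripper":80},{"dp":[147,122,-1],"roll":0,"gripper":80},{"dp":[147,122,-1],"roll":0,"gripper":80}]'; python3 plan.py 687 97.8 220 86; python3 w.py w6.png lid_tongue:211
```

```text
time_s: 26.03
eef_pos: [686.6, 97.9, 279.8]
ee_rot: [0.707, -0.707, 0.027, -0.029]
force: [-0.2, 0.8, 0.7]
grip_width: 0.686
P [686.6  97.9 279.8] jaw 85.45657323056358 F [-0.2  0.8  0.7] grip 0.69 t 26.0
(np.float64(687.0), np.float64(97.8), np.float64(220.0), np.float64(86.0)) -> dp [0, 60, 0] roll -0.01 rows>= 2
[686.5  98.1 280.4] 85.46921481268376
cam [614.8 103.8 399.7]
lid_tongue 0.95 [318.9 221.1] [684.3  97.9 211. ]
```

View pics/w6.png

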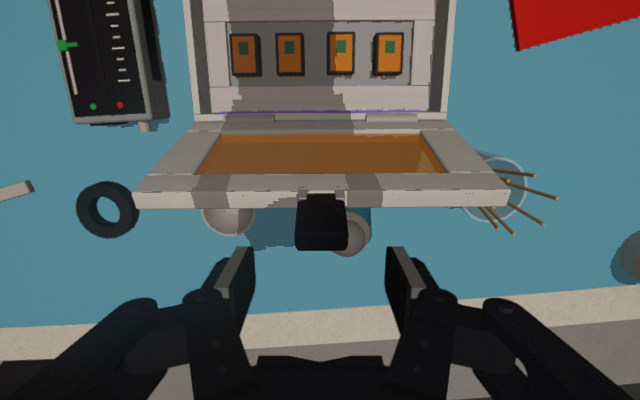

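The tongue (320,222) is centred between the fingers; descend, grip and check.

```bash
python3 -m crank '[{"dp":[-2,30,0],"roll":0,"gripper":80},{"dp":[-2,61,0],"roll":0,"gripper":80},{"dp":[-2,61,0],"roll":0,"gripper":80},{"dp":[-2,61,0],"roll":0,"gripper":255},{"dp":[-2,61,0],"roll":0,"gripper":255},{"dp":[-2,61,0],"roll":0,"gripper":255},{"dp":[-2,61,0],"roll":0,"gripper":255},{"dp":[-2,61,0],"roll":0,"gripper":255},{"dp":[-2,61,0],"roll":0,"gripper":255}]' 20
```

```text
time_s: 26.88
eef_pos: [685.5, 98.8, 220.7]
ee_rot: [0.707, -0.706, 0.026, -0.03]
force: [-0.9, 3.4, 7.9]
grip_width: 0.348
```

```bash
python3 -m crank '[{"dp":[-20,-5,0],"roll":0,"gripper":255},{"dp":[-40,-8,0],"roll":0,"gripper":255},{"dp":[-57,-8,0],"roll":0,"gripper":255},{"dp":[-73,-7,0],"roll":0,"gripper":255},{"dp":[-90,-4,0],"roll":0,"gripper":255},{"dp":[-106,1,0],"roll":0,"gripper":255},{"dp":[-118,6,0],"roll":0,"gripper":255},{"dp":[-129,11,0],"roll":0,"gripper":255},{"dp":[-129,11,0],"roll":0,"gripper":255}]'; python3 -m crank '[{"dp":[0,0,0],"roll":0,"gripper":60},{"dp":[0,0,0],"roll":0,"gripper":60},{"dp":[0,0,0],"roll":0,"gripper":60},{"dp":[0,-40,0],"roll":0,"gripper":60},{"dp":[0,-80,0],"roll":0,"gripper":60},{"dp":[0,-120,0],"roll":0,"gripper":60},{"dp":[0,-160,0],"roll":0,"gripper":60},{"dp":[0,-180,0],"roll":0,"gripper":60}]'; python3 -c "
from h import *
p=eyes.capture('side');save(p,'s1.png',(250,90,450,290),3)"; python3 plan.py 470 -107 200 88
```

```text
time_s: 27.63
eef_pos: [555.5, 108.2, 208.4]
ee_rot: [-0.706, 0.707, -0.027, 0.029]
force: [-2.1, 0.3, 5.9]
grip_width: 0.346
time_s: 28.3
eef_pos: [556.5, 108.1, 391.7]
ee_rot: [0.707, -0.707, 0.026, -0.03]
force: [-0.6, -1.0, 0.7]
grip_width: 0.767
P [557.  108.  393.7] jaw 85.45063572693226 F [0.4 0.  3.6] grip 0.77 t 28.4
(np.float64(470.0), np.float64(-107.0), np.float64(200.0), np.float64(88.0)) -> dp [-70, 194, -221] roll -0.04 rows>= 8
```

View pics/s1.png

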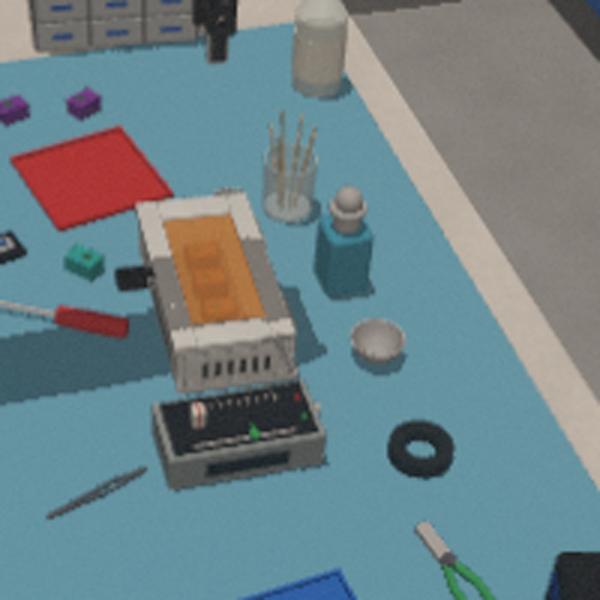

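The lid is shut, with the modules showing through the window. Now a close look at the fader and pointer.

```bash
python3 -m crank '[{"dp":[-45,194,-219],"roll":-0.04,"gripper":120},{"dp":[-45,194,-219],"roll":-0.04,"gripper":120},{"dp":[-45,194,-219],"roll":-0.04,"gripper":120},{"dp":[-45,194,-219],"roll":-0.04,"gripper":120},{"dp":[-45,194,-219],"roll":-0.04,"gripper":120},{"dp":[-45,194,-219],"roll":-0.04,"gripper":120},{"dp":[-45,194,-219],"roll":-0.04,"gripper":120},{"dp":[-45,194,-219],"roll":-0.04,"gripper":120},{"dp":[-45,194,-219],"roll":-0.04,"gripper":120},{"dp":[-45,194,-219],"roll":-0.04,"gripper":120}]'; python3 -m crank '[{"dp":[0,0,0],"roll":0,"gripper":120},{"dp":[0,0,0],"roll":0,"gripper":120},{"dp":[0,0,0],"roll":0,"gripper":120}]'; python3 w.py w7.png fader_top:74 pointer_mark:55 controller:0
cat > red.py <<'E'
from h import *
p=eyes.capture('wrist'); im=cv2.cvtColor(p['color'],cv2.COLOR_RGB2HSV)
for n,lo,hi,z in [('red1',(0,110,60),(8,255,255),74),('red2',(172,110,60),(180,255,255),74),('green',(45,120,50),(80,255,255),55)]:
    m=cv2.inRange(im,lo,hi); k,l,st,c=cv2.connectedComponentsWithStats(m)
    for i in range(1,k):
        if st[i][4]>12: print(n,st[i],c[i],at(p,c[i],z))
E
python3 red.py
```

```text
time_s: 29.18
eef_pos: [494.5, -106.6, 192.8]
ee_rot: [-0.707, 0.707, -0.014, 0.014]
force: [0.5, 1.0, -0.2]
grip_width: 0.527
time_s: 29.43
eef_pos: [494.5, -105.9, 193.0]
ee_rot: [-0.707, 0.707, -0.013, 0.014]
force: [0.2, 0.1, 0.6]
grip_width: 0.527
[ 494.4 -106.   192.9] 87.82033604465421
cam [ 422.7 -103.   313. ]
fader_top 0.71 [317.8 193.9] [ 489.6 -107.    74. ]
pointer_mark 0.7 [290.4 251.9] [ 544.3 -132.1   55. ]
controller 0.95 [316.6 218.7] [ 535.5 -110.4    0. ]
red1 [ 528   43   85  100 3212] [569.7  92.5] [423.4  68.1  74. ]
red1 [308 195  23   4  68] [318.7 196. ] [ 490.7 -106.8   74. ]
red1 [332 306   7   8  45] [335.1 309.7] [587.5 -97.2  74. ]
green [483 180   7   2  13] [486.2 180.5] [488.4  25.1  55. ]
green [278 245  24  13 208] [287.4 251.4] [ 542.9 -134.9   55. ]
green [300 306   8   8  47] [303.6 309.8] [ 599.6 -124.5   55. ]
```

View pics/w7.png

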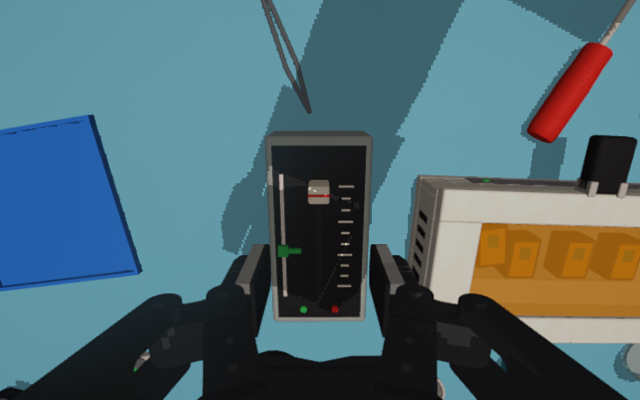

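The red line is at (319,196). The green pointer is at (287,251), with its tip at (300,251). One more shot with the camera straight above both removes the parallax.

```bash
python3 -m crank '[{"dp":[94,0,0],"roll":0,"gripper":120},{"dp":[94,0,0],"roll":0,"gripper":120},{"dp":[94,0,0],"roll":0,"gripper":120},{"dp":[94,0,0],"roll":0,"gripper":120},{"dp":[94,0,0],"roll":0,"gripper":120},{"dp":[94,0,0],"roll":0,"gripper":120}]'; python3 w.py w8.png fader_top:74 pointer_mark:55 ; python3 red.py
python3 - <<'E'
import cv2
a=cv2.imread('pics/w8.png')[60:230,220:420]
cv2.imwrite('pics/w8c.png',cv2.resize(a,None,fx=3,fy=3,interpolation=cv2.INTER_CUBIC))
E
```

```text
time_s: 30.18
eef_pos: [587.2, -110.2, 192.3]
ee_rot: [0.707, -0.707, 0.014, -0.014]
force: [-0.3, 0.4, 0.3]
grip_width: 0.526
[ 587.2 -110.3  192.5] 87.73734566814446
cam [ 515.6 -107.3  312.4]
fader_top 0.65 [321.1  60.9] [ 491.1 -105.3   74. ]
pointer_mark 0.61 [285.  142.7] [ 546.  -134.6   55. ]
red1 [546   0  45  30 934] [565.5  12.6] [466.5  54.2  74. ]
red1 [307  59  25   4  76] [319.2  60. ] [ 490.7 -106.7   74. ]
red1 [334 207   7   8  50] [337.  210.6] [595.7 -97.7  74. ]
green [274 133  26  13 230] [283.6 139. ] [ 543.5 -135.7   55. ]
green [299 207   8   8  49] [302.6 210.7] [ 601.  -124.4   55. ]
green [ 51 279  76  18 607] [ 87.1 286.6] [ 663.8 -317.2   55. ]
green [ 61 294  65  22 525] [ 92.6 306.1] [ 683.5 -317.    55. ]
```

View pics/w8c.png

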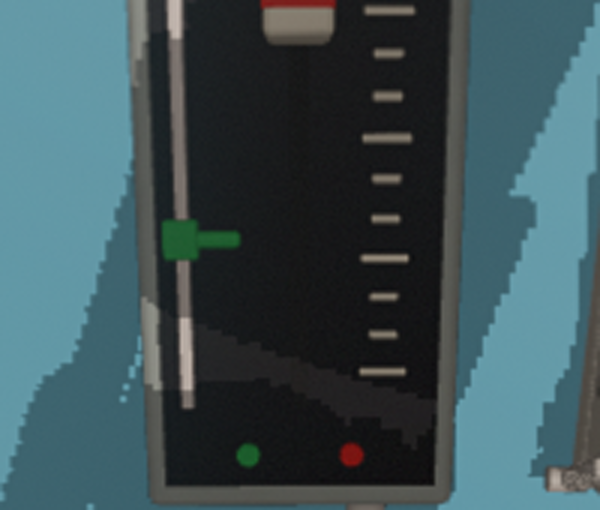

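The pointer stands about 54 mm up the scale; calibration gives 53.8 and the ticks about 54. The lamp is off now. Descend onto the cap and grip.

```bash
python3 plan.py 490.7 -106.8 130 87.9 490.7 -106.8 82 87.9
```

```text
P [ 587.5 -110.4  192.8] jaw 87.73609566556064 F [ 0.1  0.1 -0.3] grip 0.53 t 30.4
(np.float64(490.7), np.float64(-106.8), np.float64(130.0), np.float64(87.9)) -> dp [-97, 63, 0] roll -0.0 rows>= 3
(np.float64(490.7), np.float64(-106.8), np.float64(82.0), np.float64(87.9)) -> dp [0, 48, 0] roll -0.0 rows>= 2
```

```bash
python3 -m crank '[{"dp":[-97,63,0],"roll":0,"gripper":120},{"dp":[-97,63,0],"roll":0,"gripper":120},{"dp":[-97,63,0],"roll":0,"gripper":120},{"dp":[-97,63,0],"roll":0,"gripper":120},{"dp":[-97,63,0],"roll":0,"gripper":120},{"dp":[-97,85,0],"roll":0,"gripper":120},{"dp":[-97,107,0],"roll":0,"gripper":120},{"dp":[-97,111,0],"roll":0,"gripper":120},{"dp":[-97,111,0],"roll":0,"gripper":120}]'; python3 -m crank '[{"dp":[0,0,0],"roll":0,"gripper":255},{"dp":[0,0,0],"roll":0,"gripper":255},{"dp":[0,0,0],"roll":0,"gripper":255},{"dp":[0,0,0],"roll":0,"gripper":255},{"dp":[0,0,0],"roll":0,"gripper":255},{"dp":[0,0,0],"roll":0,"gripper":255},{"dp":[0,0,0],"roll":0,"gripper":255}]' 20; python3 plan.py 490.7 -106.8 82 87.9; python3 red.py | grep -v green
```

```text
time_s: 31.13
eef_pos: [491.4, -106.6, 81.1]
ee_rot: [0.707, -0.707, 0.014, -0.014]
force: [0.5, -0.8, -0.5]
grip_width: 0.533
time_s: 31.72
eef_pos: [491.9, -106.8, 82.7]
ee_rot: [-0.707, 0.707, -0.013, 0.015]
force: [-0.1, 0.7, 7.1]
grip_width: 0.181
P [ 491.9 -106.8   82.7] jaw 87.7551503476556 F [-0.1  0.7  7.1] grip 0.18 t 31.7
(np.float64(490.7), np.float64(-106.8), np.float64(82.0), np.float64(87.9)) -> dp [-1, 1, 0] roll -0.0 rows>= 1
red1 [634 141   6  18  68] [637.3 150.4] [443.2  19.6  74. ]
red1 [302 270  36   6 167] [318.6 272.8] [ 490.8 -107.    74. ]
```

```bash
python3 -m crank '[{"dp":[10,0,0],"roll":0,"gripper":255},{"dp":[20,0,0],"roll":0,"gripper":255},{"dp":[30,0,0],"roll":0,"gripper":255},{"dp":[40,0,0],"roll":0,"gripper":255},{"dp":[48,0,0],"roll":0,"gripper":255},{"dp":[54,0,0],"roll":0,"gripper":255},{"dp":[54,0,0],"roll":0,"gripper":255},{"dp":[54,0,0],"roll":0,"gripper":255},{"dp":[54,0,0],"roll":0,"gripper":255}]';  python3 red.py; python3 w.py w9.png
```

```text
time_s: 32.52
eef_pos: [546.1, -108.8, 82.7]
ee_rot: [-0.707, 0.707, -0.013, 0.015]
force: [2.1, 0.9, 4.4]
grip_width: 0.177
red1 [302 270  36   6 169] [318.7 272.8] [ 545. -109.   74.]
red1 [340 341   8  12  81] [344.  346.5] [583.3 -98.9  74. ]
green [247 240  39  22 567] [262.1 250.3] [ 542.5 -136.    55. ]
green [292 341   8  12  85] [295.2 346.8] [ 598.6 -123.5   55. ]
green [  0 396  23   4  46] [ 12.6 398. ] [ 631.8 -290.6   55. ]
[ 546.  -108.8   82.7] 87.75247295491758
cam [ 474.  -105.7  202.5]
```

View pics/w9.png

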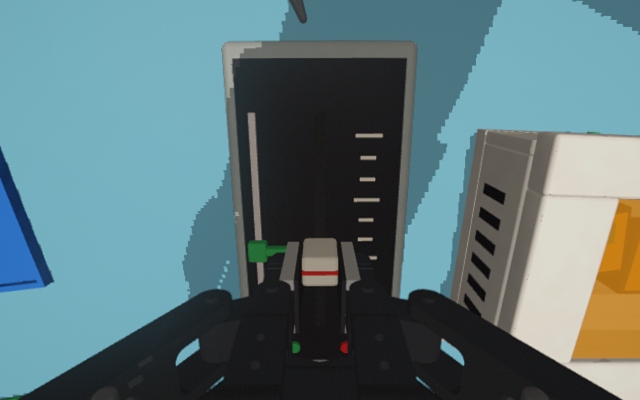

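The cap's line is at x 545.0, which corresponds to 544.0 at the pointer's y, and the pointer reads about 543.7. It is aligned to well under 1 mm, so I hold for just over five seconds.

```bash
H='1'; 
python3 -m crank '[{"dp":[0,0,0],"roll":0,"gripper":255},{"dp":[0,0,0],"roll":0,"gripper":255},{"dp":[0,0,0],"roll":0,"gripper":255},{"dp":[0,0,0],"roll":0,"gripper":255},{"dp":[0,0,0],"roll":0,"gripper":255},{"dp":[0,0,0],"roll":0,"gripper":255},{"dp":[0,0,0],"roll":0,"gripper":255},{"dp":[0,0,0],"roll":0,"gripper":255},{"dp":[0,0,0],"roll":0,"gripper":255},{"dp":[0,0,0],"roll":0,"gripper":255}]'
python3 -m crank '[{"dp":[0,0,0],"roll":0,"gripper":255},{"dp":[0,0,0],"roll":0,"gripper":255},{"dp":[0,0,0],"roll":0,"gripper":255},{"dp":[0,0,0],"roll":0,"gripper":255},{"dp":[0,0,0],"roll":0,"gripper":255},{"dp":[0,0,0],"roll":0,"gripper":255},{"dp":[0,0,0],"roll":0,"gripper":255},{"dp":[0,0,0],"roll":0,"gripper":255},{"dp":[0,0,0],"roll":0,"gripper":255},{"dp":[0,0,0],"roll":0,"gripper":255}]'
python3 -m crank '[{"dp":[0,0,0],"roll":0,"gripper":255},{"dp":[0,0,0],"roll":0,"gripper":255},{"dp":[0,0,0],"roll":0,"gripper":255},{"dp":[0,0,0],"roll":0,"gripper":255},{"dp":[0,0,0],"roll":0,"gripper":255},{"dp":[0,0,0],"roll":0,"gripper":255},{"dp":[0,0,0],"roll":0,"gripper":255},{"dp":[0,0,0],"roll":0,"gripper":255},{"dp":[0,0,0],"roll":0,"gripper":255},{"dp":[0,0,0],"roll":0,"gripper":255}]'
python3 -m crank '[{"dp":[0,0,0],"roll":0,"gripper":255},{"dp":[0,0,0],"roll":0,"gripper":255},{"dp":[0,0,0],"roll":0,"gripper":255},{"dp":[0,0,0],"roll":0,"gripper":255},{"dp":[0,0,0],"roll":0,"gripper":255},{"dp":[0,0,0],"roll":0,"gripper":255},{"dp":[0,0,0],"roll":0,"gripper":255},{"dp":[0,0,0],"roll":0,"gripper":255},{"dp":[0,0,0],"roll":0,"gripper":255},{"dp":[0,0,0],"roll":0,"gripper":255}]'
python3 -m crank '[{"dp":[0,0,0],"roll":0,"gripper":255},{"dp":[0,0,0],"roll":0,"gripper":255},{"dp":[0,0,0],"roll":0,"gripper":255},{"dp":[0,0,0],"roll":0,"gripper":255},{"dp":[0,0,0],"roll":0,"gripper":255},{"dp":[0,0,0],"roll":0,"gripper":255},{"dp":[0,0,0],"roll":0,"gripper":255},{"dp":[0,0,0],"roll":0,"gripper":255},{"dp":[0,0,0],"roll":0,"gripper":255},{"dp":[0,0,0],"roll":0,"gripper":255}]'
python3 -m crank '[{"dp":[0,0,0],"roll":0,"gripper":255},{"dp":[0,0,0],"roll":0,"gripper":255},{"dp":[0,0,0],"roll":0,"gripper":255},{"dp":[0,0,0],"roll":0,"gripper":255},{"dp":[0,0,0],"roll":0,"gripper":255},{"dp":[0,0,0],"roll":0,"gripper":255},{"dp":[0,0,0],"roll":0,"gripper":255},{"dp":[0,0,0],"roll":0,"gripper":255},{"dp":[0,0,0],"roll":0,"gripper":255},{"dp":[0,0,0],"roll":0,"gripper":255}]'
python3 -m crank '[{"dp":[-12,0,0],"roll":0,"gripper":255},{"dp":[-24,0,0],"roll":0,"gripper":255},{"dp":[-36,0,0],"roll":0,"gripper":255},{"dp":[-46,0,0],"roll":0,"gripper":255},{"dp":[-53,0,0],"roll":0,"gripper":255},{"dp":[-55,0,0],"roll":0,"gripper":255},{"dp":[-56,0,0],"roll":0,"gripper":255},{"dp":[-56,0,0],"roll":0,"gripper":255},{"dp":[-56,0,0],"roll":0,"gripper":255}]'; python3 red.py | grep red
```

```text
time_s: 33.45
eef_pos: [546.0, -108.8, 82.7]
ee_rot: [-0.707, 0.707, -0.013, 0.015]
force: [1.4, 0.5, 4.8]
grip_width: 0.18
time_s: 34.28
eef_pos: [546.0, -108.8, 82.7]
ee_rot: [-0.707, 0.707, -0.013, 0.015]
force: [1.9, 0.9, 5.4]
grip_width: 0.176
time_s: 35.12
eef_pos: [546.0, -108.8, 82.7]
ee_rot: [-0.707, 0.707, -0.013, 0.015]
force: [2.1, 1.5, 5.7]
grip_width: 0.181
time_s: 35.95
eef_pos: [546.0, -108.8, 82.7]
ee_rot: [-0.707, 0.707, -0.013, 0.015]
force: [1.5, 1.0, 6.2]
grip_width: 0.178
time_s: 36.78
eef_pos: [546.0, -108.8, 82.7]
ee_rot: [-0.707, 0.707, -0.013, 0.015]
force: [2.2, 1.0, 6.2]
grip_width: 0.179
time_s: 37.62
eef_pos: [546.0, -108.8, 82.7]
ee_rot: [-0.707, 0.707, -0.013, 0.015]
force: [2.3, 1.1, 5.8]
grip_width: 0.18
time_s: 38.37
eef_pos: [490.8, -106.8, 82.7]
ee_rot: [-0.707, 0.707, -0.012, 0.016]
force: [6.0, 1.8, 3.5]
grip_width: 0.181
red1 [634 142   6  19  68] [637.3 151.8] [442.7  19.6  74. ]
red1 [302 271  36   5 180] [319.5 273. ] [ 489.8 -106.7   74. ]
```

```bash
python3 -m crank '[{"dp":[1,0,0],"roll":0,"gripper":120},{"dp":[1,0,0],"roll":0,"gripper":120},{"dp":[1,0,0],"roll":0,"gripper":120},{"dp":[1,0,0],"roll":0,"gripper":120},{"dp":[1,-40,0],"roll":0,"gripper":120},{"dp":[1,-80,0],"roll":0,"gripper":80},{"dp":[1,-120,0],"roll":0,"gripper":80},{"dp":[1,-120,0],"roll":0,"gripper":80},{"dp":[1,-120,0],"roll":0,"gripper":80}]'; python3 red.py | grep red; python3 -m crank '[{"dp":[-25,0,219],"roll":0.03,"gripper":80},{"dp":[-25,0,219],"roll":0.03,"gripper":80},{"dp":[-25,0,219],"roll":0.03,"gripper":80},{"dp":[-25,0,219],"roll":0.03,"gripper":80},{"dp":[-25,0,219],"roll":0.03,"gripper":80},{"dp":[-25,0,219],"roll":0.03,"gripper":80},{"dp":[-25,0,219],"roll":0.03,"gripper":80},{"dp":[-25,0,219],"roll":0.03,"gripper":80},{"dp":[-25,0,219],"roll":0.03,"gripper":80}]'; python3 w.py w10.png lid_tongue:64 fader_top:74; python3 plan.py 473 112.7 125 86 473 112.7 67 86
```

```text
time_s: 39.17
eef_pos: [490.5, -106.7, 202.9]
ee_rot: [-0.706, 0.708, -0.013, 0.015]
force: [-0.9, 0.6, -0.5]
grip_width: 0.684
red1 [ 523   49   81   96 2977] [562.2  96.1] [422.7  69.5  74. ]
red1 [310 194  21   4  45] [320.2 195.5] [ 490.  -106.3   74. ]
red1 [332 302   8   8  44] [335.5 305.9] [587.9 -97.2  74. ]
time_s: 39.97
eef_pos: [473.5, 112.5, 200.3]
ee_rot: [-0.707, 0.707, -0.025, 0.024]
force: [0.1, 0.2, 0.6]
grip_width: 0.682
[473.6 112.2 200.5] 85.94044784666266
cam [402.1 117.6 320.5]
lid_tongue 0.77 [323.  194.9] [474.  115.2  64. ]
fader_top 0.76 [ 47.8 236.7] [ 490.5 -107.4   74. ]
P [473.8 112.3 201. ] jaw 85.92971323661585 F [-0.5 -0.9 -0.1] grip 0.68 t 40.1
(np.float64(473.0), np.float64(112.7), np.float64(125.0), np.float64(86.0)) -> dp [-1, 76, 0] roll -0.0 rows>= 2
(np.float64(473.0), np.float64(112.7), np.float64(67.0), np.float64(86.0)) -> dp [0, 58, 0] roll -0.0 rows>= 2
```

View pics/w10.png

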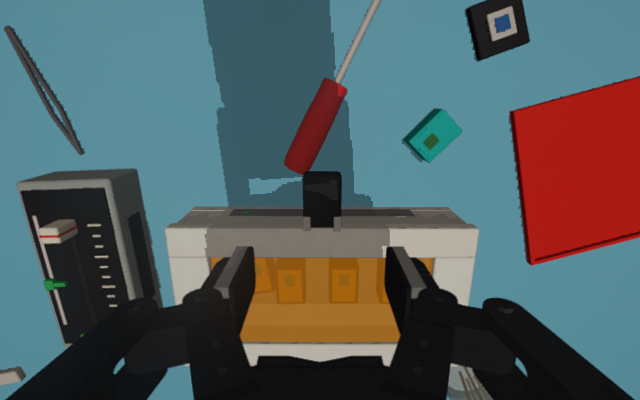

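The fader line is back at x 490.0 (it started at 490.7), so the lamp is off. The lid is shut and the tongue is at (322,200). Grip it and lead it up along its arc.

```bash
python3 -m crank '[{"dp":[0,40,0],"roll":0,"gripper":80},{"dp":[0,80,0],"roll":0,"gripper":80},{"dp":[0,115,0],"roll":0,"gripper":80},{"dp":[0,133,0],"roll":0,"gripper":80},{"dp":[0,133,0],"roll":0,"gripper":80},{"dp":[0,133,0],"roll":0,"gripper":255},{"dp":[0,133,0],"roll":0,"gripper":255},{"dp":[0,133,0],"roll":0,"gripper":255},{"dp":[0,133,0],"roll":0,"gripper":255},{"dp":[0,133,0],"roll":0,"gripper":255}]' 35;  python3 -m crank '[{"dp":[0,0,0],"roll":0,"gripper":255},{"dp":[0,0,0],"roll":0,"gripper":255}]'
```

```text
time_s: 40.95
eef_pos: [474.7, 113.9, 70.1]
ee_rot: [0.707, -0.706, 0.023, -0.026]
force: [1.4, 6.1, 0.7]
grip_width: 0.348
time_s: 41.12
eef_pos: [474.7, 113.9, 70.1]
ee_rot: [0.707, -0.706, 0.023, -0.026]
force: [1.4, 5.2, 0.6]
grip_width: 0.343
```

```bash
python3 -m crank '[{"dp":[1,-16,0],"roll":0,"gripper":255},{"dp":[5,-32,0],"roll":0,"gripper":255},{"dp":[9,-48,0],"roll":0,"gripper":255},{"dp":[16,-63,0],"roll":0,"gripper":255},{"dp":[24,-77,0],"roll":0,"gripper":255},{"dp":[32,-90,0],"roll":0,"gripper":255},{"dp":[43,-103,0],"roll":0,"gripper":255},{"dp":[54,-114,0],"roll":0,"gripper":255},{"dp":[67,-124,0],"roll":0,"gripper":255},{"dp":[80,-133,0],"roll":0,"gripper":255}]'; python3 -m crank '[{"dp":[15,-7,0],"roll":0,"gripper":255},{"dp":[30,-13,0],"roll":0,"gripper":255},{"dp":[45,-17,0],"roll":0,"gripper":255},{"dp":[61,-21,0],"roll":0,"gripper":255},{"dp":[77,-22,0],"roll":0,"gripper":255},{"dp":[93,-22,0],"roll":0,"gripper":255},{"dp":[110,-20,0],"roll":0,"gripper":255},{"dp":[115,-19,0],"roll":0,"gripper":255},{"dp":[115,-19,0],"roll":0,"gripper":255}]'
```

```text
time_s: 41.95
eef_pos: [553.4, 108.3, 202.7]
ee_rot: [0.707, -0.706, 0.025, -0.024]
force: [2.7, 3.8, -11.3]
grip_width: 0.341
time_s: 42.7
eef_pos: [669.1, 100.0, 222.0]
ee_rot: [0.707, -0.706, 0.023, -0.026]
force: [0.8, 2.3, 4.1]
grip_width: 0.342
```

```bash
python3 -m crank '[{"dp":[0,0,0],"roll":0,"gripper":80},{"dp":[0,0,0],"roll":0,"gripper":80},{"dp":[0,0,0],"roll":0,"gripper":80},{"dp":[0,-40,0],"roll":0,"gripper":80},{"dp":[0,-80,0],"roll":0,"gripper":80},{"dp":[-40,-120,0],"roll":0,"gripper":80},{"dp":[-80,-160,0],"roll":0,"gripper":80},{"dp":[-120,-180,0],"roll":0,"gripper":80},{"dp":[-130,-180,0],"roll":0,"gripper":80},{"dp":[-130,-180,0],"roll":0,"gripper":80}]'; python3 -m crank '[{"dp":[0,0,0],"roll":0,"gripper":80},{"dp":[0,0,0],"roll":0,"gripper":80},{"dp":[0,0,0],"roll":0,"gripper":80}]'; python3 w.py w11.png lid_tongue:211 out_tray:0; python3 mods.py 36; python3 plan.py 540 -20 400 0
```

```text
time_s: 43.53
eef_pos: [534.2, 109.7, 406.7]
ee_rot: [0.707, -0.707, 0.021, -0.027]
force: [2.1, 0.2, 1.1]
grip_width: 0.688
time_s: 43.78
eef_pos: [539.0, 108.6, 399.0]
ee_rot: [-0.707, 0.707, -0.025, 0.024]
force: [0.3, 0.4, -0.6]
grip_width: 0.685
[539.1 108.6 398.9] 86.00851961354081
cam [467.7 113.7 519.2]
lid_tongue 0.84 [321. 314.] [684.2 100.  211. ]
out_tray 0.92 [  9.7 156.2] [ 514.8 -382.7    0. ]
out_tray 0.29 [151.1 130.7] [ 493.6 -145.4    0. ]
out_tray 0.18 [281.7 163.5] [558.2  48.4   0. ]
x 562.4 y 60.7 L 56.1 W 47.1 ang 85.4
x 572.2 y 128.2 L 34.3 W 22.0 ang -3.6
x 576.8 y 176.7 L 34.6 W 23.3 ang -2.1
x 730.1 y 289.8 L 49.6 W 44.5 ang 16.8
P [539.  108.7 399.3] jaw 86.01830627921417 F [0.9 0.1 0.1] grip 0.69 t 44.0
(np.float64(540.0), np.float64(-20.0), np.float64(400.0), np.float64(0.0)) -> dp [10, -1, -128] roll 1.5 rows>= 12
```

View pics/w11.png

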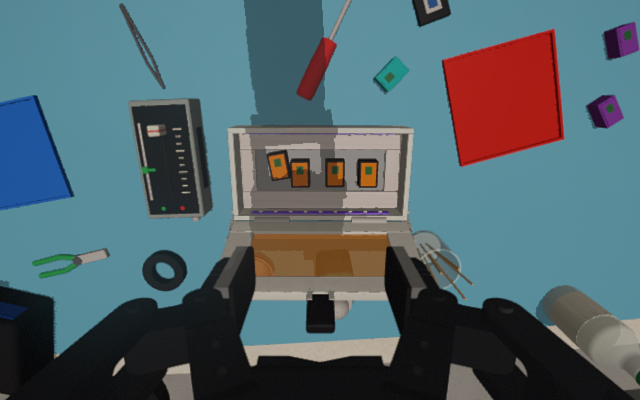

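The lid is fully open. Module one has been knocked: it now sits askew at (278,165), against its neighbour at (300,172). The others are in place at (335,172) and (368,172). I'll take the undisturbed ones first.

```bash
python3 -m crank '[{"dp":[33,199,70],"roll":1.57,"gripper":80},{"dp":[33,199,70],"roll":1.57,"gripper":80},{"dp":[33,199,70],"roll":1.57,"gripper":80},{"dp":[33,199,70],"roll":1.57,"gripper":80},{"dp":[33,199,70],"roll":1.57,"gripper":80},{"dp":[33,199,70],"roll":1.57,"gripper":80},{"dp":[33,199,70],"roll":1.57,"gripper":80},{"dp":[33,199,70],"roll":1.57,"gripper":80},{"dp":[33,199,70],"roll":1.57,"gripper":80},{"dp":[33,199,70],"roll":1.57,"gripper":80}]';python3 -m crank '[{"dp":[0,0,0],"roll":0.31,"gripper":80},{"dp":[0,0,0],"roll":0.31,"gripper":80},{"dp":[0,0,0],"roll":0.31,"gripper":80},{"dp":[0,0,0],"roll":0.31,"gripper":80},{"dp":[0,0,0],"roll":0.31,"gripper":80}]'
cat > cyc2.py <<'E'
from mods import *; from plan import plan
p=eyes.capture('wrist'); ms=[o for o in mods(p,36) if o[0]<620]
for o in ms: print('x %.1f y %.1f L %.1f W %.1f ang %.1f'%o)
x,y,a,sx,sy=map(float,sys.argv[1:6])
plan([(x,y,42,a),(x,y,150,a),(sx,sy,150,9.5),(sx,sy,35,9.5),(sx,sy,150,9.5)]+([tuple(map(float,sys.argv[6:10]))] if len(sys.argv)>6 else []))
E
python3 cyc2.py 576.8 177 -4 544.4 -340.2 572 128.3 150 -4
```

```text
time_s: 44.82
eef_pos: [576.4, 176.4, 200.6]
ee_rot: [-0.557, 0.558, -0.435, 0.435]
force: [0.0, -0.9, -0.3]
grip_width: 0.688
time_s: 45.23
eef_pos: [576.4, 176.4, 200.8]
ee_rot: [0.486, -0.486, 0.514, -0.514]
force: [0.2, 0.2, 0.9]
grip_width: 0.685
x 573.8 y 129.4 L 38.1 W 24.4 ang -3.2
x 577.9 y 176.8 L 37.5 W 22.3 ang -3.2
P [576.4 176.3 200.9] jaw -3.228007817430742 F [ 0.4 -0.6 -0.3] grip 0.69 t 45.3
(576.8, 177.0, 42, -4.0) -> dp [-1, 159, 0] roll 0.01 rows>= 4
(576.8, 177.0, 150, -4.0) -> dp [0, -108, 0] roll 0.0 rows>= 3
(544.4, -340.2, 150, 9.5) -> dp [519, 0, 2] roll -0.23 rows>= 13
(544.4, -340.2, 35, 9.5) -> dp [0, 115, 0] roll -0.0 rows>= 3
(544.4, -340.2, 150, 9.5) -> dp [0, -115, 0] roll -0.0 rows>= 3
(572.0, 128.3, 150.0, -4.0) -> dp [-458, 0, 104] roll 0.23 rows>= 12
```

```bash
python3 -m crank '[{"dp":[-1,40,0],"roll":0.01,"gripper":80},{"dp":[-1,80,0],"roll":0.01,"gripper":80},{"dp":[-1,120,0],"roll":0.01,"gripper":80},{"dp":[-1,150,0],"roll":0.01,"gripper":80},{"dp":[-1,159,0],"roll":0.01,"gripper":80},{"dp":[-1,159,0],"roll":0.01,"gripper":80},{"dp":[-1,159,0],"roll":0.01,"gripper":80}]'
python3 -m crank '[{"dp":[0,0,0],"roll":0,"gripper":255},{"dp":[0,0,0],"roll":0,"gripper":255},{"dp":[0,0,0],"roll":0,"gripper":255},{"dp":[0,0,0],"roll":0,"gripper":255},{"dp":[0,0,0],"roll":0,"gripper":255},{"dp":[0,-40,0],"roll":0,"gripper":255},{"dp":[0,-80,0],"roll":0,"gripper":255},{"dp":[0,-108,0],"roll":0,"gripper":255},{"dp":[0,-108,0],"roll":0,"gripper":255},{"dp":[0,-108,0],"roll":0,"gripper":255}]' 30
python3 -m crank '[{"dp":[390,0,2],"roll":0,"gripper":255},{"dp":[390,0,2],"roll":0,"gripper":255},{"dp":[390,0,2],"roll":0,"gripper":255},{"dp":[390,0,2],"roll":0,"gripper":255},{"dp":[390,0,2],"roll":0,"gripper":255},{"dp":[390,0,2],"roll":0,"gripper":255},{"dp":[390,0,2],"roll":0,"gripper":255},{"dp":[390,0,2],"roll":0,"gripper":255},{"dp":[390,0,2],"roll":0,"gripper":255},{"dp":[390,0,2],"roll":0,"gripper":255}]'
python3 -m crank '[{"dp":[129,0,0],"roll":-0.23,"gripper":255},{"dp":[129,0,0],"roll":-0.23,"gripper":255},{"dp":[129,0,0],"roll":-0.23,"gripper":255},{"dp":[129,0,0],"roll":-0.23,"gripper":255},{"dp":[129,0,0],"roll":-0.23,"gripper":255},{"dp":[129,0,0],"roll":-0.23,"gripper":255},{"dp":[129,0,0],"roll":-0.23,"gripper":255},{"dp":[129,0,0],"roll":-0.23,"gripper":255},{"dp":[129,0,0],"roll":-0.23,"gripper":255}]'
python3 plan.py 544.4 -340.2 35 9.5 544.4 -340.2 150 9.5 572 128.3 150 -4; python3 w.py w12.png out_tray:0
```

```text
time_s: 45.87
eef_pos: [577.2, 177.5, 43.7]
ee_rot: [-0.483, 0.482, -0.516, 0.517]
force: [-0.9, -0.6, 0.6]
grip_width: 0.688
time_s: 46.7
eef_pos: [577.0, 177.5, 152.7]
ee_rot: [-0.484, 0.481, -0.516, 0.518]
force: [-0.5, -0.0, -1.1]
grip_width: 0.461
time_s: 47.53
eef_pos: [550.4, -216.6, 149.2]
ee_rot: [0.481, -0.482, 0.518, -0.518]
force: [0.2, 0.2, -0.8]
grip_width: 0.46
time_s: 48.28
eef_pos: [543.2, -339.3, 150.4]
ee_rot: [0.539, -0.539, 0.458, -0.458]
force: [0.4, -0.2, 0.4]
grip_width: 0.46
P [ 543.2 -339.3  150.4] jaw 9.343042944808694 F [ 0.4 -0.2  0.4] grip 0.46 t 48.3
(np.float64(544.4), np.float64(-340.2), np.float64(35.0), np.float64(9.5)) -> dp [1, 115, 1] roll -0.0 rows>= 3
(np.float64(544.4), np.float64(-340.2), np.float64(150.0), np.float64(9.5)) -> dp [0, -115, 0] roll -0.0 rows>= 3
(np.float64(572.0), np.float64(128.3), np.float64(150.0), np.float64(-4.0)) -> dp [-458, 0, 103] roll 0.23 rows>= 12
[ 543.1 -339.5  150.5] 9.327140096290396
cam [ 531.3 -268.7  270.5]
out_tray 0.85 [276.3 231. ] [ 512.6 -381.5    0. ]
```

View pics/w12.png

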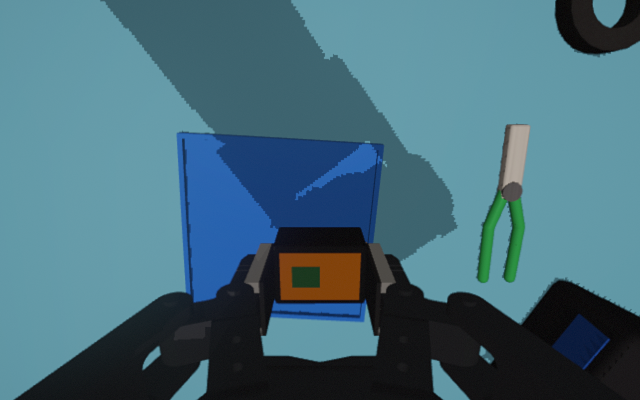

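The tray edges (180,132)–(383,145) show the tray turned by about 6° rather than 9.5°, and the spot is still well inside it. Place, and return to the box.

```bash
python3 -m crank '[{"dp":[2,40,1],"roll":0.06,"gripper":255},{"dp":[2,80,1],"roll":0.06,"gripper":255},{"dp":[2,104,1],"roll":0.06,"gripper":255},{"dp":[2,115,1],"roll":0.06,"gripper":255},{"dp":[2,115,1],"roll":0.06,"gripper":255},{"dp":[2,115,1],"roll":0.06,"gripper":255},{"dp":[2,115,1],"roll":0.06,"gripper":80},{"dp":[2,115,1],"roll":0.06,"gripper":80},{"dp":[2,115,1],"roll":0.06,"gripper":80},{"dp":[2,115,1],"roll":0.06,"gripper":80}]'; python3 -m crank '[{"dp":[0,-40,0],"roll":0,"gripper":80},{"dp":[0,-80,0],"roll":0,"gripper":80},{"dp":[0,-115,0],"roll":0,"gripper":80},{"dp":[0,-115,0],"roll":0,"gripper":80},{"dp":[0,-115,0],"roll":0,"gripper":80}]'; python3 - <<'E'
from h import *
from plan import plan
p=eyes.capture('wrist'); im=cv2.cvtColor(p['color'],cv2.COLOR_RGB2HSV)
m=cv2.inRange(im,(104,150,30),(125,255,255)); n,l,st,c=cv2.connectedComponentsWithStats(m); i=1+st[1:,4].argmax(); ys,xs=np.where(l==i)
k=ys<270; q=np.c_[xs[k],ys[k]]; 
a=q[np.argmin(q[:,0]+q[:,1])];b=q[np.argmax(q[:,0]-q[:,1])]
A,B=at(p,a.astype(float),9),at(p,b.astype(float),9); print(a,b,A,B,np.degrees(np.arctan2(*(B-A)[1::-1])),np.linalg.norm(B-A))
plan([(572,128.3,150,-4)])
E
```

```text
time_s: 49.22
eef_pos: [544.3, -342.4, 35.6]
ee_rot: [0.525, -0.525, 0.474, -0.474]
force: [0.4, 0.0, 0.6]
grip_width: 0.689
time_s: 49.63
eef_pos: [544.7, -342.8, 152.5]
ee_rot: [-0.525, 0.525, -0.472, 0.475]
force: [-1.1, 0.1, -0.7]
grip_width: 0.685
[173 136] [378 135] [ 427.9 -310.1    9. ] [ 585.3 -293.6    9. ] 5.991233935408003 158.21165877018436
P [ 544.  -342.2  150.3] jaw 5.81843965696944 F [-0.9  0.1 -0.8] grip 0.69 t 49.7
(572, 128.3, 150, -4) -> dp [-465, 0, 76] roll 0.17 rows>= 12
```

```bash
python3 -m crank '[{"dp":[-390,0,64],"roll":0,"gripper":80},{"dp":[-390,0,64],"roll":0,"gripper":80},{"dp":[-390,0,64],"roll":0,"gripper":80},{"dp":[-390,0,64],"roll":0,"gripper":80},{"dp":[-390,0,64],"roll":0,"gripper":80},{"dp":[-390,0,64],"roll":0,"gripper":80},{"dp":[-390,0,64],"roll":0,"gripper":80},{"dp":[-390,0,64],"roll":0,"gripper":80},{"dp":[-390,0,64],"roll":0,"gripper":80},{"dp":[-390,0,64],"roll":0,"gripper":80}]'
python3 -m crank '[{"dp":[-75,0,12],"roll":0.17,"gripper":80},{"dp":[-75,0,12],"roll":0.17,"gripper":80},{"dp":[-75,0,12],"roll":0.17,"gripper":80},{"dp":[-75,0,12],"roll":0.17,"gripper":80},{"dp":[-75,0,12],"roll":0.17,"gripper":80},{"dp":[-75,0,12],"roll":0.17,"gripper":80}]'
python3 w.py w13.png module1:12; python3 cyc2.py 572 128.3 -4 554.6 -413.4  568.9 76.8 150 -4
```

```text
time_s: 50.52
eef_pos: [567.1, 56.4, 148.6]
ee_rot: [-0.525, 0.526, -0.474, 0.472]
force: [-0.2, 0.6, 0.5]
grip_width: 0.687
time_s: 51.02
eef_pos: [572.4, 126.9, 149.5]
ee_rot: [0.482, -0.483, 0.517, -0.517]
force: [-0.8, 0.1, 0.3]
grip_width: 0.686
[572.5 126.8 149.8] -3.9973940295260513
cam [577.3 198.3 269.5]
module1 0.89 [307.5 284.9] [556.2  46.6  12. ]
module1 0.89 [142.5  86. ] [448.7 217.3  12. ]
module1 0.58 [320.6 252.6] [569.5  76.1  12. ]
module1 0.58 [318.8 191. ] [571.7 129.1  12. ]
x 573.5 y 128.4 L 37.7 W 23.2 ang -2.7
P [572.6 126.9 150.1] jaw -3.9961856198003316 F [ 0.  -0.2 -0.1] grip 0.69 t 51.2
(572.0, 128.3, 42, -4.0) -> dp [-1, 108, -1] roll 0.0 rows>= 3
(572.0, 128.3, 150, -4.0) -> dp [0, -108, 0] roll 0.0 rows>= 3
(554.6, -413.4, 150, 9.5) -> dp [541, 0, 21] roll -0.24 rows>= 13
(554.6, -413.4, 35, 9.5) -> dp [0, 115, 0] roll 0.0 rows>= 3
(554.6, -413.4, 150, 9.5) -> dp [0, -115, 0] roll 0.0 rows>= 3
(568.9, 76.8, 150.0, -4.0) -> dp [-480, 0, 97] roll 0.24 rows>= 12
```

```bash
python3 -m crank '[{"dp":[-1,40,-1],"roll":0,"gripper":80},{"dp":[-1,80,-1],"roll":0,"gripper":80},{"dp":[-1,100,-1],"roll":0,"gripper":80},{"dp":[-1,108,-1],"roll":0,"gripper":80},{"dp":[-1,108,-1],"roll":0,"gripper":80},{"dp":[-1,108,-1],"roll":0,"gripper":80}]'
python3 -m crank '[{"dp":[0,0,0],"roll":0,"gripper":255},{"dp":[0,0,0],"roll":0,"gripper":255},{"dp":[0,0,0],"roll":0,"gripper":255},{"dp":[0,0,0],"roll":0,"gripper":255},{"dp":[0,0,0],"roll":0,"gripper":255},{"dp":[0,-40,0],"roll":0,"gripper":255},{"dp":[0,-80,0],"roll":0,"gripper":255},{"dp":[0,-108,0],"roll":0,"gripper":255},{"dp":[0,-108,0],"roll":0,"gripper":255},{"dp":[0,-108,0],"roll":0,"gripper":255}]' 30
python3 -m crank '[{"dp":[390,0,15],"roll":0,"gripper":255},{"dp":[390,0,15],"roll":0,"gripper":255},{"dp":[390,0,15],"roll":0,"gripper":255},{"dp":[390,0,15],"roll":0,"gripper":255},{"dp":[390,0,15],"roll":0,"gripper":255},{"dp":[390,0,15],"roll":0,"gripper":255},{"dp":[390,0,15],"roll":0,"gripper":255},{"dp":[390,0,15],"roll":0,"gripper":255},{"dp":[390,0,15],"roll":0,"gripper":255},{"dp":[390,0,15],"roll":0,"gripper":255}]'
python3 -m crank '[{"dp":[151,0,6],"roll":-0.17,"gripper":255},{"dp":[151,0,6],"roll":-0.17,"gripper":255},{"dp":[151,0,6],"roll":-0.17,"gripper":255},{"dp":[151,0,6],"roll":-0.17,"gripper":255},{"dp":[151,0,6],"roll":-0.17,"gripper":255},{"dp":[151,0,6],"roll":-0.17,"gripper":255},{"dp":[151,0,6],"roll":-0.17,"gripper":255},{"dp":[151,0,6],"roll":-0.17,"gripper":255}]'
python3 plan.py 554.6 -413.4 35 6 554.6 -413.4 150 6 568.9 76.8 150 -4
```

```text
time_s: 51.67
eef_pos: [572.4, 128.7, 43.4]
ee_rot: [-0.483, 0.482, -0.517, 0.517]
force: [0.5, 0.5, 1.3]
grip_width: 0.686
time_s: 52.5
eef_pos: [572.3, 129.1, 152.4]
ee_rot: [-0.484, 0.482, -0.516, 0.518]
force: [-0.1, 0.4, -0.8]
grip_width: 0.456
time_s: 53.33
eef_pos: [558.6, -265.9, 148.9]
ee_rot: [0.481, -0.482, 0.518, -0.517]
force: [-0.7, -0.5, -0.9]
grip_width: 0.459
time_s: 54.0
eef_pos: [556.0, -410.6, 150.0]
ee_rot: [0.525, -0.525, 0.474, -0.473]
force: [-0.3, 1.0, -0.2]
grip_width: 0.455
P [ 556.  -410.6  150. ] jaw 5.905210483029707 F [-0.3  1.  -0.2] grip 0.45 t 54.0
(np.float64(554.6), np.float64(-413.4), np.float64(35.0), np.float64(6.0)) -> dp [3, 115, -2] roll -0.0 rows>= 3
(np.float64(554.6), np.float64(-413.4), np.float64(150.0), np.float64(6.0)) -> dp [0, -115, 0] roll -0.0 rows>= 3
(np.float64(568.9), np.float64(76.8), np.float64(150.0), np.float64(-4.0)) -> dp [-487, 0, 65] roll 0.17 rows>= 12
```

```bash
python3 -m crank '[{"dp":[3,40,-2],"roll":0,"gripper":255},{"dp":[3,80,-2],"roll":0,"gripper":255},{"dp":[3,104,-2],"roll":0,"gripper":255},{"dp":[3,115,-2],"roll":0,"gripper":255},{"dp":[3,115,-2],"roll":0,"gripper":255},{"dp":[3,115,-2],"roll":0,"gripper":255},{"dp":[3,115,-2],"roll":0,"gripper":80},{"dp":[3,115,-2],"roll":0,"gripper":80},{"dp":[3,115,-2],"roll":0,"gripper":80},{"dp":[3,115,-2],"roll":0,"gripper":80}]'; python3 -m crank '[{"dp":[0,-40,0],"roll":0,"gripper":80},{"dp":[0,-80,0],"roll":0,"gripper":80},{"dp":[0,-115,0],"roll":0,"gripper":80},{"dp":[0,-115,0],"roll":0,"gripper":80},{"dp":[0,-115,0],"roll":0,"gripper":80}]';  python3 -m crank '[{"dp":[-390,0,52],"roll":0,"gripper":80},{"dp":[-390,0,52],"roll":0,"gripper":80},{"dp":[-390,0,52],"roll":0,"gripper":80},{"dp":[-390,0,52],"roll":0,"gripper":80},{"dp":[-390,0,52],"roll":0,"gripper":80},{"dp":[-390,0,52],"roll":0,"gripper":80},{"dp":[-390,0,52],"roll":0,"gripper":80},{"dp":[-390,0,52],"roll":0,"gripper":80},{"dp":[-390,0,52],"roll":0,"gripper":80},{"dp":[-390,0,52],"roll":0,"gripper":80}]'
python3 -m crank '[{"dp":[-97,-40,13],"roll":0.17,"gripper":80},{"dp":[-97,-40,13],"roll":0.17,"gripper":80},{"dp":[-97,-40,13],"roll":0.17,"gripper":80},{"dp":[-97,-40,13],"roll":0.17,"gripper":80},{"dp":[-97,-40,13],"roll":0.17,"gripper":80},{"dp":[-97,-40,13],"roll":0.17,"gripper":80}]'
python3 w.py w14.png module1:12; python3 cyc2.py 568.9 76.8 -4 475.4 -349.4  556 47 190 -4
```

```text
time_s: 54.83
eef_pos: [554.1, -415.2, 35.6]
ee_rot: [-0.525, 0.525, -0.474, 0.474]
force: [-0.3, 0.4, -0.6]
grip_width: 0.687
time_s: 55.25
eef_pos: [554.5, -415.9, 152.8]
ee_rot: [-0.525, 0.525, -0.472, 0.476]
force: [0.2, 0.1, -1.5]
grip_width: 0.69
time_s: 56.08
eef_pos: [565.0, -17.5, 149.0]
ee_rot: [-0.525, 0.526, -0.474, 0.472]
force: [-0.9, -0.2, 0.4]
grip_width: 0.686
time_s: 56.58
eef_pos: [568.7, 75.1, 188.9]
ee_rot: [0.482, -0.483, 0.517, -0.516]
force: [-0.7, -0.8, 0.5]
grip_width: 0.688
[568.8  74.7 189. ] -3.9784808296362657
cam [573.7 146.6 308.9]
module1 0.96 [154.3  27. ] [444.  212.7  12. ]
module1 0.68 [307.7 209.9] [555.6  49.5  12. ]
module1 0.58 [318.9 178.7] [567.9  78.2  12. ]
P [569.   74.6 189.4] jaw -4.009952465983842 F [ 0.2 -0.5 -0.3] grip 0.69 t 56.7
(568.9, 76.8, 42, -4.0) -> dp [-2, 147, 0] roll -0.0 rows>= 4
(568.9, 76.8, 150, -4.0) -> dp [0, -108, 0] roll -0.0 rows>= 3
(475.4, -349.4, 150, 9.5) -> dp [432, 0, -64] roll -0.24 rows>= 11
(475.4, -349.4, 35, 9.5) -> dp [0, 115, 0] roll 0.0 rows>= 3
(475.4, -349.4, 150, 9.5) -> dp [0, -115, 0] roll 0.0 rows>= 3
(556.0, 47.0, 190.0, -4.0) -> dp [-377, -40, 147] roll 0.24 rows>= 10
```

```bash
cat > seg.py <<'E'
from h import *
p=eyes.capture('wrist'); im=cv2.cvtColor(p['color'],cv2.COLOR_RGB2HSV)
m=cv2.inRange(im,(9,110,50),(28,255,255))
# fill green patches
g=cv2.inRange(im,(40,60,20),(90,255,255)); m=cv2.morphologyEx(m|g,cv2.MORPH_OPEN,np.ones((3,3)))
for c in cv2.findContours(m,cv2.RETR_EXTERNAL,cv2.CHAIN_APPROX_NONE)[0]:
    if cv2.contourArea(c)<300: continue
    (u,v),(a,b),an=cv2.minAreaRect(c)
    bx=cv2.boxPoints(((u,v),(a,b),an)); W=np.array([at(p,q,36.) for q in bx])
    if not(480<W[:,0].mean()<640 and 0<W[:,1].mean()<220): continue
    e=np.diff(np.r_[W,W[:1]],axis=0)[:,:2]; print('px',(u,v),'area',cv2.contourArea(c),'c',W.mean(0),'edges',np.linalg.norm(e,axis=1),'ang',np.degrees(np.arctan2(e[:,1],e[:,0])))
E
python3 seg.py
```

```text
px (306.43243408203125, 220.5946044921875) area 955.5 c [555.5  47.   36. ] edges [34.7 23.2 35.5 23.4] ang [   5.9  -84.7 -173.8   93.3]
px (319.5, 185.0) area 1044.0 c [568.9  77.6  36. ] edges [33.7 22.3 34.5 22.3] ang [ -4. -93. 176.  85.]
```

```bash
python3 -m crank '[{"dp":[-2,40,0],"roll":0,"gripper":80},{"dp":[-2,80,0],"roll":0,"gripper":80},{"dp":[-2,120,0],"roll":0,"gripper":80},{"dp":[-2,140,0],"roll":0,"gripper":80},{"dp":[-2,147,0],"roll":0,"gripper":80},{"dp":[-2,147,0],"roll":0,"gripper":80},{"dp":[-2,147,0],"roll":0,"gripper":80}]'
python3 -m crank '[{"dp":[0,0,0],"roll":0,"gripper":255},{"dp":[0,0,0],"roll":0,"gripper":255},{"dp":[0,0,0],"roll":0,"gripper":255},{"dp":[0,0,0],"roll":0,"gripper":255},{"dp":[0,0,0],"roll":0,"gripper":255},{"dp":[0,-40,0],"roll":0,"gripper":255},{"dp":[0,-80,0],"roll":0,"gripper":255},{"dp":[0,-108,0],"roll":0,"gripper":255},{"dp":[0,-108,0],"roll":0,"gripper":255},{"dp":[0,-108,0],"roll":0,"gripper":255}]' 30
python3 -m crank '[{"dp":[390,0,-58],"roll":0,"gripper":255},{"dp":[390,0,-58],"roll":0,"gripper":255},{"dp":[390,0,-58],"roll":0,"gripper":255},{"dp":[390,0,-58],"roll":0,"gripper":255},{"dp":[390,0,-58],"roll":0,"gripper":255},{"dp":[390,0,-58],"roll":0,"gripper":255},{"dp":[390,0,-58],"roll":0,"gripper":255},{"dp":[390,0,-58],"roll":0,"gripper":255},{"dp":[390,0,-58],"roll":0,"gripper":255},{"dp":[390,0,-58],"roll":0,"gripper":255}]'
python3 -m crank '[{"dp":[42,0,-6],"roll":-0.17,"gripper":255},{"dp":[42,0,-6],"roll":-0.17,"gripper":255},{"dp":[42,0,-6],"roll":-0.17,"gripper":255},{"dp":[42,0,-6],"roll":-0.17,"gripper":255},{"dp":[42,0,-6],"roll":-0.17,"gripper":255},{"dp":[42,0,-6],"roll":-0.17,"gripper":255}]'
python3 plan.py 475.4 -349.4 35 6 475.4 -349.4 150 6 556 47 190 6
```

```text
time_s: 57.37
eef_pos: [570.1, 77.4, 44.5]
ee_rot: [-0.483, 0.482, -0.516, 0.517]
force: [0.6, -0.4, 1.4]
grip_width: 0.687
time_s: 58.2
eef_pos: [570.0, 77.8, 153.4]
ee_rot: [-0.484, 0.482, -0.516, 0.518]
force: [-0.5, -0.6, -1.1]
grip_width: 0.459
time_s: 59.03
eef_pos: [482.9, -311.3, 150.1]
ee_rot: [0.481, -0.482, 0.518, -0.517]
force: [0.0, -0.3, 0.2]
grip_width: 0.459
time_s: 59.53
eef_pos: [476.3, -347.7, 151.1]
ee_rot: [0.525, -0.525, 0.474, -0.474]
force: [-0.1, 1.1, -1.0]
grip_width: 0.459
P [ 476.3 -347.7  151.1] jaw 5.832914546234706 F [-0.1  1.1 -1. ] grip 0.46 t 59.5
(np.float64(475.4), np.float64(-349.4), np.float64(35.0), np.float64(6.0)) -> dp [2, 116, -1] roll -0.0 rows>= 3
(np.float64(475.4), np.float64(-349.4), np.float64(150.0), np.float64(6.0)) -> dp [0, -115, 0] roll -0.0 rows>= 3
(np.float64(556.0), np.float64(47.0), np.float64(190.0), np.float64(6.0)) -> dp [-387, -40, 120] roll -0.0 rows>= 10
```

```bash
python3 -m crank '[{"dp":[2,40,-1],"roll":0,"gripper":255},{"dp":[2,80,-1],"roll":0,"gripper":255},{"dp":[2,104,-1],"roll":0,"gripper":255},{"dp":[2,116,-1],"roll":0,"gripper":255},{"dp":[2,116,-1],"roll":0,"gripper":255},{"dp":[2,116,-1],"roll":0,"gripper":255},{"dp":[2,116,-1],"roll":0,"gripper":100},{"dp":[2,116,-1],"roll":0,"gripper":100},{"dp":[2,116,-1],"roll":0,"gripper":100},{"dp":[2,116,-1],"roll":0,"gripper":100}]'; python3 -m crank '[{"dp":[0,-40,0],"roll":0,"gripper":100},{"dp":[0,-80,0],"roll":0,"gripper":100},{"dp":[0,-115,0],"roll":0,"gripper":100},{"dp":[0,-115,0],"roll":0,"gripper":100},{"dp":[0,-115,0],"roll":0,"gripper":100}]';  python3 -m crank '[{"dp":[-387,-40,120],"roll":0,"gripper":100},{"dp":[-387,-40,120],"roll":0,"gripper":100},{"dp":[-387,-40,120],"roll":0,"gripper":100},{"dp":[-387,-40,120],"roll":0,"gripper":100},{"dp":[-387,-40,120],"roll":0,"gripper":100},{"dp":[-387,-40,120],"roll":0,"gripper":100},{"dp":[-387,-40,120],"roll":0,"gripper":100},{"dp":[-387,-40,120],"roll":0,"gripper":100},{"dp":[-387,-40,120],"roll":0,"gripper":100},{"dp":[-387,-40,120],"roll":0,"gripper":100}]'
python3 -m crank '[{"dp":[0,0,0],"roll":0,"gripper":100},{"dp":[0,0,0],"roll":0,"gripper":100},{"dp":[0,0,0],"roll":0,"gripper":100}]'
python3 seg.py; python3 cyc2.py 555.5 47 5.5 483 -421
```

```text
time_s: 60.37
eef_pos: [475.3, -350.9, 35.6]
ee_rot: [-0.525, 0.525, -0.474, 0.474]
force: [0.4, 0.4, -0.7]
grip_width: 0.608
time_s: 60.78
eef_pos: [475.7, -351.4, 152.3]
ee_rot: [-0.525, 0.525, -0.473, 0.475]
force: [0.3, 0.0, -0.1]
grip_width: 0.607
time_s: 61.62
eef_pos: [554.9, 49.3, 189.2]
ee_rot: [-0.525, 0.525, -0.474, 0.473]
force: [-0.2, -0.5, -0.1]
grip_width: 0.61
time_s: 61.87
eef_pos: [554.9, 45.8, 189.1]
ee_rot: [-0.524, 0.525, -0.475, 0.473]
force: [0.2, 0.5, -1.1]
grip_width: 0.602
px (321.5, 187.0) area 1042.0 c [556.   47.3  36. ] edges [33.7 22.3 34.5 22.3] ang [   5.8  -83.1 -174.2   94.9]
x 557.0 y 47.1 L 37.8 W 22.6 ang 4.5
P [555.   45.1 189.6] jaw 5.723727227068297 F [-0.4  0.6 -0.2] grip 0.61 t 62.0
(555.5, 47.0, 42, 5.5) -> dp [-2, 148, 1] roll 0.0 rows>= 4
(555.5, 47.0, 150, 5.5) -> dp [0, -108, 0] roll 0.0 rows>= 3
(483.0, -421.0, 150, 9.5) -> dp [459, 0, -119] roll -0.07 rows>= 12
(483.0, -421.0, 35, 9.5) -> dp [0, 115, 0] roll 0.0 rows>= 3
(483.0, -421.0, 150, 9.5) -> dp [0, -115, 0] roll 0.0 rows>= 3
```

```bash
python3 -m crank '[{"dp":[-2,40,1],"roll":0,"gripper":100},{"dp":[-2,80,1],"roll":0,"gripper":100},{"dp":[-2,120,1],"roll":0,"gripper":100},{"dp":[-2,140,1],"roll":0,"gripper":100},{"dp":[-2,148,1],"roll":0,"gripper":100},{"dp":[-2,148,1],"roll":0,"gripper":100},{"dp":[-2,148,1],"roll":0,"gripper":100}]'
python3 -m crank '[{"dp":[0,0,0],"roll":0,"gripper":255},{"dp":[0,0,0],"roll":0,"gripper":255},{"dp":[0,0,0],"roll":0,"gripper":255},{"dp":[0,0,0],"roll":0,"gripper":255},{"dp":[0,0,0],"roll":0,"gripper":255},{"dp":[0,-40,0],"roll":0,"gripper":255},{"dp":[0,-80,0],"roll":0,"gripper":255},{"dp":[0,-108,0],"roll":0,"gripper":255},{"dp":[0,-108,0],"roll":0,"gripper":255},{"dp":[0,-108,0],"roll":0,"gripper":255}]' 30
python3 -m crank '[{"dp":[380,0,-99],"roll":0,"gripper":255},{"dp":[380,0,-99],"roll":0,"gripper":255},{"dp":[380,0,-99],"roll":0,"gripper":255},{"dp":[380,0,-99],"roll":0,"gripper":255},{"dp":[380,0,-99],"roll":0,"gripper":255},{"dp":[380,0,-99],"roll":0,"gripper":255},{"dp":[380,0,-99],"roll":0,"gripper":255},{"dp":[380,0,-99],"roll":0,"gripper":255},{"dp":[380,0,-99],"roll":0,"gripper":255},{"dp":[380,0,-99],"roll":0,"gripper":255}]'
python3 -m crank '[{"dp":[79,0,-20],"roll":0,"gripper":255},{"dp":[79,0,-20],"roll":0,"gripper":255},{"dp":[79,0,-20],"roll":0,"gripper":255},{"dp":[79,0,-20],"roll":0,"gripper":255},{"dp":[79,0,-20],"roll":0,"gripper":255},{"dp":[79,0,-20],"roll":0,"gripper":255}]'
python3 plan.py 483 -421 35 6 483 -421 330 6
```

```text
time_s: 62.55
eef_pos: [556.8, 47.6, 43.3]
ee_rot: [0.525, -0.524, 0.474, -0.475]
force: [0.0, -0.1, 0.7]
grip_width: 0.606
time_s: 63.38
eef_pos: [556.7, 48.3, 152.3]
ee_rot: [0.526, -0.524, 0.473, -0.475]
force: [0.7, 0.6, -1.4]
grip_width: 0.457
time_s: 64.22
eef_pos: [494.3, -344.0, 148.9]
ee_rot: [-0.524, 0.524, -0.475, 0.474]
force: [0.1, 0.2, -0.4]
grip_width: 0.459
time_s: 64.72
eef_pos: [484.5, -419.1, 149.7]
ee_rot: [0.525, -0.525, 0.474, -0.473]
force: [0.2, 0.3, 0.5]
grip_width: 0.459
P [ 484.5 -419.1  149.7] jaw 5.884640204011272 F [0.2 0.3 0.5] grip 0.46 t 64.7
(np.float64(483.0), np.float64(-421.0), np.float64(35.0), np.float64(6.0)) -> dp [2, 115, -2] roll -0.0 rows>= 3
(np.float64(483.0), np.float64(-421.0), np.float64(330.0), np.float64(6.0)) -> dp [0, -295, 0] roll -0.0 rows>= 8
```

Place it, then rise and check all four from above the tray.

```bash
python3 -m crank '[{"dp":[2,40,-2],"roll":0,"gripper":255},{"dp":[2,80,-2],"roll":0,"gripper":255},{"dp":[2,104,-2],"roll":0,"gripper":255},{"dp":[2,115,-2],"roll":0,"gripper":255},{"dp":[2,115,-2],"roll":0,"gripper":255},{"dp":[2,115,-2],"roll":0,"gripper":255},{"dp":[2,115,-2],"roll":0,"gripper":100},{"dp":[2,115,-2],"roll":0,"gripper":100},{"dp":[2,115,-2],"roll":0,"gripper":100},{"dp":[2,115,-2],"roll":0,"gripper":100}]'; python3 -m crank '[{"dp":[0,-40,0],"roll":0,"gripper":80},{"dp":[0,-80,0],"roll":0,"gripper":80},{"dp":[-10,-120,20],"roll":0,"gripper":80},{"dp":[-20,-160,30],"roll":0,"gripper":80},{"dp":[-30,-200,30],"roll":0,"gripper":80},{"dp":[-40,-240,30],"roll":0,"gripper":80},{"dp":[-40,-280,30],"roll":0,"gripper":80},{"dp":[-40,-295,30],"roll":0,"gripper":80},{"dp":[-40,-295,30],"roll":0,"gripper":80},{"dp":[-40,-295,30],"roll":0,"gripper":80}]'; python3 - <<'E'
from h import *
import mods
for w in ('wrist','top'):
    p=eyes.capture(w); print(w)
    for o in mods.mods(p,28,30): print('x %.1f y %.1f L %.1f W %.1f ang %.1f'%o)
E
python3 plan.py 540 110 330 86
```

```text
time_s: 65.55
eef_pos: [482.6, -422.5, 35.6]
ee_rot: [-0.525, 0.525, -0.474, 0.474]
force: [-0.1, 0.8, -0.8]
grip_width: 0.605
time_s: 66.38
eef_pos: [508.3, -379.7, 330.7]
ee_rot: [-0.525, 0.525, -0.474, 0.474]
force: [-1.1, -0.6, -1.0]
grip_width: 0.685
wrist
x 475.7 y -349.7 L 33.6 W 20.7 ang 5.8
x 484.9 y -421.5 L 38.8 W 22.7 ang 5.5
x 544.7 y -342.6 L 34.3 W 23.1 ang 5.9
x 554.6 y -414.5 L 34.7 W 22.7 ang 5.8
top
x 543.5 y -341.9 L 34.5 W 22.0 ang 6.3
x 553.9 y -413.9 L 33.4 W 20.4 ang 6.8
P [ 508.  -379.6  328.5] jaw 5.810563169915593 F [-0.   0.3 -0.2] grip 0.68 t 66.5
(np.float64(540.0), np.float64(110.0), np.float64(330.0), np.float64(86.0)) -> dp [-484, -2, 81] roll -1.4 rows>= 12
```

All four lie flat in the blue tray, 71–75 mm apart and matching the tray's angle. Now back to the tongue.

```bash
python3 -m crank '[{"dp":[-390,-2,65],"roll":-1.2,"gripper":80},{"dp":[-390,-2,65],"roll":-1.2,"gripper":80},{"dp":[-390,-2,65],"roll":-1.2,"gripper":80},{"dp":[-390,-2,65],"roll":-1.2,"gripper":80},{"dp":[-390,-2,65],"roll":-1.2,"gripper":80},{"dp":[-390,-2,65],"roll":-1.2,"gripper":80},{"dp":[-390,-2,65],"roll":-1.2,"gripper":80},{"dp":[-390,-2,65],"roll":-1.2,"gripper":80},{"dp":[-390,-2,65],"roll":-1.2,"gripper":80},{"dp":[-390,-2,65],"roll":-1.2,"gripper":80}]'; python3 -m crank '[{"dp":[0,0,0],"roll":0,"gripper":80},{"dp":[0,0,0],"roll":0,"gripper":80}]'; python3 plan.py 540 108 330 86 685 98 280 86
```

```text
time_s: 67.32
eef_pos: [532.7, 18.8, 331.0]
ee_rot: [0.702, -0.701, 0.093, -0.091]
force: [-0.2, -0.3, -0.3]
grip_width: 0.686
time_s: 67.48
eef_pos: [533.1, 15.6, 331.0]
ee_rot: [-0.701, 0.701, -0.095, 0.094]
force: [-0.2, -0.6, 0.1]
grip_width: 0.688
P [533.1  15.6 331. ] jaw 74.62627929210525 F [-0.2 -0.6  0.1] grip 0.69 t 67.5
(np.float64(540.0), np.float64(108.0), np.float64(330.0), np.float64(86.0)) -> dp [-18, 1, 91] roll -0.2 rows>= 3
(np.float64(685.0), np.float64(98.0), np.float64(280.0), np.float64(86.0)) -> dp [145, 50, 0] roll 0.0 rows>= 4
```

```bash
python3 -m crank '[{"dp":[-18,1,91],"roll":-0.2,"gripper":80},{"dp":[-18,1,91],"roll":-0.2,"gripper":80},{"dp":[-18,1,91],"roll":-0.2,"gripper":80},{"dp":[-18,1,91],"roll":-0.2,"gripper":80},{"dp":[-18,1,91],"roll":-0.2,"gripper":80}]'; python3 -m crank '[{"dp":[145,50,0],"roll":0,"gripper":80},{"dp":[145,50,0],"roll":0,"gripper":80},{"dp":[145,50,0],"roll":0,"gripper":80},{"dp":[145,50,0],"roll":0,"gripper":80},{"dp":[145,50,0],"roll":0,"gripper":80},{"dp":[145,50,0],"roll":0,"gripper":80},{"dp":[145,50,0],"roll":0,"gripper":80}]';  python3 w.py w15.png lid_tongue:211; python3 plan.py 684.5 98 220 86
```

```text
time_s: 67.9
eef_pos: [540.3, 106.2, 330.5]
ee_rot: [-0.706, 0.707, -0.026, 0.025]
force: [0.7, 0.0, 0.3]
grip_width: 0.688
time_s: 68.48
eef_pos: [684.6, 95.7, 281.8]
ee_rot: [-0.707, 0.707, -0.025, 0.025]
force: [-0.8, -0.2, 0.2]
grip_width: 0.689
[684.4  96.2 282.7] 85.94044733520192
cam [613.1 101.  401.8]
lid_tongue 0.59 [326.8 226.6] [686.9 100.  211. ]
P [684.3  96.6 283.1] jaw 85.97390774884782 F [-0.  -0.2  0.2] grip 0.68 t 68.6
(np.float64(684.5), np.float64(98.0), np.float64(220.0), np.float64(86.0)) -> dp [0, 63, 1] roll -0.0 rows>= 2
```

Same grip and arc as before.

```bash
python3 -m crank '[{"dp":[1,30,1],"roll":0,"gripper":80},{"dp":[1,63,1],"roll":0,"gripper":80},{"dp":[1,63,1],"roll":0,"gripper":80},{"dp":[1,63,1],"roll":0,"gripper":255},{"dp":[1,63,1],"roll":0,"gripper":255},{"dp":[1,63,1],"roll":0,"gripper":255},{"dp":[1,63,1],"roll":0,"gripper":255},{"dp":[1,63,1],"roll":0,"gripper":255},{"dp":[1,63,1],"roll":0,"gripper":255}]' 20; python3 -m crank '[{"dp":[-20,-5,0],"roll":0,"gripper":255},{"dp":[-40,-8,0],"roll":0,"gripper":255},{"dp":[-57,-8,0],"roll":0,"gripper":255},{"dp":[-73,-7,0],"roll":0,"gripper":255},{"dp":[-90,-4,0],"roll":0,"gripper":255},{"dp":[-106,1,0],"roll":0,"gripper":255},{"dp":[-118,6,0],"roll":0,"gripper":255},{"dp":[-129,11,0],"roll":0,"gripper":255},{"dp":[-129,11,0],"roll":0,"gripper":255}]'; python3 -m crank '[{"dp":[0,0,0],"roll":0,"gripper":60},{"dp":[0,0,0],"roll":0,"gripper":60},{"dp":[0,0,0],"roll":0,"gripper":60},{"dp":[0,-40,0],"roll":0,"gripper":60},{"dp":[0,-80,0],"roll":0,"gripper":60},{"dp":[0,-120,0],"roll":0,"gripper":60},{"dp":[0,-160,0],"roll":0,"gripper":60},{"dp":[0,-180,0],"roll":0,"gripper":60},{"dp":[0,-180,0],"roll":0,"gripper":60},{"dp":[0,-180,0],"roll":0,"gripper":60}]'
cat > fin.py <<'E'
from h import *
a=cv2.imread('pics/top0.png')[:,:,::-1]; s0=cv2.imread('pics/side0.png')[:,:,::-1]
pt=eyes.capture('top');ps=eyes.capture('side')
for p,l in((pt,'top'),(ps,'side')):
    for nm,z in (('lid_tongue',64),('fader_top',74)):
        for d in models.spot_point(p,nm)[:1]: print(l,nm,round(d['confidence'],2),np.array(d['centre']),at(p,d['centre'],z))
for nm in ['beaker','dispenser','dish','tape','screwdriver','tweezers','pliers','chip_socket']:
    d0=None
    for l,p,o in (('top',pt,a),('side',ps,s0)):
        d=models.spot_in(p,nm)[:1]
        if d:
            u,v,w,h=d[0]['extent']; c=lambda im: im[int(v-h/2):int(v+h/2)+1,int(u-w/2):int(u+w/2)+1].astype(float)
            print(nm,l,np.array([u,v,w,h]),'meandiff',round(np.abs(c(p['color'])-c(o)).mean(),1))
E
python3 fin.py; python3 w.py w16.png lid_tongue:64 fader_top:74; python3 red.py | grep red
```

```text
time_s: 69.33
eef_pos: [686.6, 98.7, 221.8]
ee_rot: [0.707, -0.706, 0.023, -0.026]
force: [-1.8, 1.9, 7.7]
grip_width: 0.345
time_s: 70.08
eef_pos: [556.5, 108.0, 209.7]
ee_rot: [0.707, -0.706, 0.023, -0.025]
force: [-2.3, 5.3, 5.6]
grip_width: 0.351
time_s: 70.92
eef_pos: [557.6, 107.0, 387.8]
ee_rot: [-0.707, 0.707, -0.024, 0.025]
force: [-0.4, 0.4, -0.7]
grip_width: 0.769
top fader_top 0.55 [377.1 227.3] [ 491.1 -104.9   74. ]
side lid_tongue 0.79 [291.7 182.4] [471.3 118.6  64. ]
side fader_top 0.61 [313.5 227.4] [ 484.6 -112.6   74. ]
beaker top [235.6 166.2  16.7  33.9] meandiff 5.7
beaker side [347.4 149.8  20.   27.1] meandiff 30.1
dispenser top [468.4 216.1  68.7  62.8] meandiff 12.4
dispenser side [365.2 170.9  20.3  37.9] meandiff 18.2
dish top [335.1 155.5  20.5  20.2] meandiff 17.3
dish side [375.9 203.2  18.5  18.5] meandiff 4.3
tape top [388.4 153.2  25.5  21.6] meandiff 1.9
tape side [391.1 239.8  22.   20.8] meandiff 3.1
screwdriver top [305.4 206.8  84.4  48.5] meandiff 35.4
screwdriver side [269.1 194.6  44.8  11.4] meandiff 7.0
tweezers top [391.8 273.9  12.9  36.1] meandiff 2.5
pliers top [440.8 154.9  45.1  21.5] meandiff 2.6
pliers side [403.1 281.3  30.1  33.6] meandiff 3.2
chip_socket top [335.6 153.8  18.6  18.3] meandiff 14.6
chip_socket side [248.  172.5  13.   11.2] meandiff 2.9
[557.3 107.2 387.3] 86.03177607305577
cam [485.7 112.3 507.3]
lid_tongue 0.89 [322.   87.4] [471.7 116.2  64. ]
fader_top 0.46 [146.6 114.6] [ 488.2 -105.6   74. ]
red1 [  447    13   125   142 12853] [511.   83.6] [482.1 348.1  74. ]
red1 [297  21  39  64 831] [316.3  51.8] [431.1 112.   74. ]
red1 [140 115  20   3  28] [148.4 116.1] [ 490.2 -103.8   74. ]
red1 [176 195   4   5  17] [177.5 197.4] [598.  -86.4  74. ]
red2 [305  25  18  33  79] [314.2  40.1] [418.  110.5  74. ]
red2 [333  24   4  13  13] [334.6  30. ] [408.7 135.2  74. ]
red2 [316  44  11  30  75] [320.9  58. ] [438.3 117.1  74. ]
```

```bash
python3 - <<'E'
from h import *
import mods
p=eyes.capture('top')
for o in mods.mods(p,28,30): print('x %.1f y %.1f L %.1f W %.1f ang %.1f'%o)
print(ctrl.sense()['force'],ctrl.sense()['time_s']); print(ctrl.finish_job())
E
```

```text
x 475.2 y -349.6 L 34.7 W 21.0 ang 5.4
x 482.4 y -422.0 L 34.5 W 22.4 ang 5.0
x 543.2 y -342.3 L 34.0 W 21.2 ang 5.7
x 553.9 y -414.9 L 33.4 W 22.5 ang 6.4
[-0.1 -0.3  0.1] 72.2667
the job is handed in; nothing more can be done
None
```

The batch is cured and the job is handed in at about 72 s of the 210 s allowed. I laid all four modules on the bed and tipped the lid shut. I then slid the fader to the green pointer, held it there about 5.2 s and slid it back to its off stop. After that I opened the lid fully, laid the modules in the blue tray and tipped the lid shut on the empty box.

- **Modules:** the last top view shows all four flat, resin up, about 70 mm apart and lined up with the blue tray. One was knocked askew in the box while the lid was shut. It stayed flat on the bed, and I re-measured it before picking it up.
- **Fader:** the red line sat about 0.2–0.5 mm from the pointer by my measurement. It ended at x = 490.0–490.2 mm, against 490.7 mm at the start, and pressed against its stop on the way back. The lid was shut the whole time the lamp was on.
- **Lid:** the wrist and side cameras both put the tongue at its shut position, within about 4–6 mm. I never viewed the final state as a picture, because the picture limit was used up. The top view did not find the tongue.
- **Other things on the bench:** nothing touched them that I know of. The tape, tweezers, pliers and chip socket look unchanged in at least one view. The beaker (side), dispenser (both views), dish (top) and screwdriver (top) showed image differences. I put these down to network mix-ups and to the lid and arm showing in the picture, but did not prove it.

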